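# Test the power parts and pack them

### The arm

A 6-joint arm with a two-finger parallel gripper is mounted at the origin on the work surface. World frame = base frame: x ahead of the robot, y to its left, z up, the work surface at z = 0. Lengths are in mm, angles in degrees, forces in N, time in s.
With the tool pointing down it reaches from about 350 to 850 mm from the base axis. Payload 8.1 kg.
Tool frame: the origin (TCP) lies at the very end of the fingers, on their centre line; the grasp point (between the pads) lies 19 mm behind it (r.grip_depth is the distance from the TCP to the grasp point, in mm); z points along the fingers, y is the direction in which the jaws open and shut (so a half turn about z gives the same grasp; the last joint's range is limited). The gripper opens to 85 mm and grips with 20 to 120 N. Pads are 22 mm wide; open, the fingers measure 114 mm over their backs; the gripper's body (76 mm by 85 mm) begins 54 mm behind the grasp point. The pads swing forward as they close: fully open they stand 13 mm farther back than shut.
Start: joints at [64.034, 7.471, 85.268, -0, 87.261, -4.893], TCP at [215.717, 559.885, 231.292] pointing down, gripper open.
Joint ranges: [-169.43, 169.43], [-51.17, 129.36], [1.28, 143.12], [-76.62, 256.62], [0, 156.53], [-152.29, 152.29]. Speed limits (degrees/s): [136.94, 136.94, 159.86, 180, 180, 180].

### API

Orientations are given as [roll, pitch, yaw] about the fixed x, y, z axes, in that order (R = Rz(yaw) Ry(pitch) Rx(roll)).
In Python, from bench import status, viewer, hand_in, r gives the robot as it stands.
- The arm moves only by the shell command python3 -m crank 'ROWS' [OPENING] [FORCE]. ROWS is a JSON object of lists of equal length, an entry for each row: "slide": the shift along the tool's x, y, z in m, a list of three; "twist": the turn about the tool's z in rad. A call has 1 to 8 rows; each row shifts and turns the commanded pose from where the row before left it, along the tool's axes as they then stand; what a row does not reach is not made up. A row lasts 1/10 s, in which the tool goes at most 50 mm and 8.59 degrees, less where a joint would pass 70% of its speed; a pose out of reach is approached as far as the arm can. A call with a gripper value outside its range is refused whole. OPENING is the closure, from 0 (fully open) to 1 (shut), set as the call begins (- or left out, the last holds). The fingers move at their own pace and stop on an object; FORCE is the grip in N (left out, the last holds). Time passes only in rows, so rows that do not move let the fingers close. It gives the time, the measured TCP pose, the force and the opening at its end, in the units of the state.
- status.sense(): the state, without advancing time (a new reading comes with each control period).
- viewer.snapshot(name): name is "scene" or "top"; returns a dict with "img" (480x640x3 uint8, red, green, blue), "fx", "fy", "cx", "cy" (pixels), "k1" (the pictures are not rectified: a ray, as slopes to the right and down, at radius r is drawn at 1 + k1 r^2 times it, then the intrinsics apply), "R" (3x3) and "t" (3): a world point X has camera coordinates R X + t. Camera axes: x right, y down, z forward; pixel columns grow to the right and rows downward; lengths in mm; the calibration is good to about 2 mm. A picture is of the moment at which its call begins. There is no depth.
- hand_in(): hands the job in, once; it reports no verdict.
The state is a dict: "time": time; "joint_pos": joint angles; "qd": joint speeds; "joint_efforts": joint torques, N m; "tool_pos": TCP position; "tcp_rot": TCP orientation; "ft_force": force on the tool from outside, world axes, zero at the start; "wrist_torque": the same for the moment, N m; "finger_gap": finger opening in mm.
Only numpy, scipy, OpenCV 4.12 (cv2) and the standard library are available. Lean on these libraries where they do the work, as an engineer would, in place of code of your own. Each camera call takes 0.05 s, during which the arm holds its last target.

### The job

Test every loose power part on the bench (three or four of: can capacitor, relay, transformer, film capacitor, choke), one at a time from the tallest down to the shortest: stand it upright in the middle of the green test pad of the test fixture and push the spring plunger right down to its stop for a moment. Pack all the tested parts upright side by side in one row on the floor of the open tray, leave the plunger up, and do not knock over the bottle or shove the meter away.

Things in the scene. Friction and masses are not known exactly. Their poses are not given: they have to be found in the camera images.
- capacitor: can capacitor: upright black cylinder with a bare metal top, diameter 40, height 78 (the tallest part). Origin: centre of its underside; z up its axis. May be absent.
- relay: power relay: upright grey plastic block, 36 along its x, 42 along its y, 66 high. Origin: centre of its underside. May be absent.
- transformer: small transformer: dark steel core with copper winding showing, outline a block 46 along its x, 40 along its y, 54 high. Origin: centre of its underside. May be absent.
- film_cap: film capacitor: plain yellow plastic block, 32 along its x, 46 along its y, 45 high. Origin: centre of its underside. May be absent.
- choke: potted choke: squat black cylinder with a copper-coloured ring on top, diameter 44, height 36 (the shortest part). Origin: centre of its underside. May be absent.
- fixture: test fixture, fixed to the bench: grey box 120 along its x, 200 along its y, 50 high, flat on top, carrying the test pad towards its +y end (centre at y +52) and the plunger towards its -y end (centre at y -55). Origin: centre of its underside.
- pad (a point): centre of the test pad on the flat top of the fixture, 50 above the bench: a green square 54 by 54 with small brass contacts, flush with the top (no rim), sides parallel to the fixture's.
- plunger_top (a point): centre of the top face of the plunger head (black disc, diameter 34, 12 thick, top 96 above the bench when up, 84 when at its stop; the frame is always upright); it is pushed straight down, and springs back when let go. A part standing on the pad has its underside 46 below this point when the plunger is up and 34 below when it is at its stop.
- plunger (a joint): how far the plunger is down, in m: 0 up, 0.012 at its stop. The spring takes 4 N to start and about 10 N at the stop.
- tray: packing tray, fixed to the bench: open brown cardboard box, outside 60 along its x, 204 along its y, 22 high, walls and floor 4 thick (inside 52 by 196). Just wide enough for one row of parts along its y. Origin: centre of its underside.
- bottle: bystander: small white bottle, diameter 38, height 95, standing at the back of the work area. Origin: centre of its underside, z up.
- meter: bystander: orange hand multimeter, 85 by 165 by 38, lying on the bench at the right. Origin: centre of its underside.
Mind the look-alikes: they are no part of the job. Leave any pink look-alike of the transformer alone.

How it is judged (in metres and radians):
On the way, in this order (a step that is already met when the one before it is completed fails the run):
1. the can capacitor stands on the test pad while the plunger is down at its stop (horizontal distance between capacitor and pad below 0.018 m and z of capacitor in the frame of fixture between 0.048 and 0.052 m and angle between capacitor's own z axis and vertical below 0.1 rad and z of capacitor in the frame of plunger_top above -0.0355 m), for 0.2 s.
2. the relay stands on the test pad while the plunger is down at its stop (horizontal distance between relay and pad below 0.018 m and z of relay in the frame of fixture between 0.048 and 0.052 m and angle between relay's own z axis and vertical below 0.1 rad and z of relay in the frame of plunger_top above -0.0355 m), for 0.2 s.
3. the transformer stands on the test pad while the plunger is down at its stop (horizontal distance between transformer and pad below 0.018 m and z of transformer in the frame of fixture between 0.048 and 0.052 m and angle between transformer's own z axis and vertical below 0.1 rad and z of transformer in the frame of plunger_top above -0.0355 m), for 0.2 s.
4. the film capacitor stands on the test pad while the plunger is down at its stop (horizontal distance between film_cap and pad below 0.018 m and z of film_cap in the frame of fixture between 0.048 and 0.052 m and angle between film_cap's own z axis and vertical below 0.1 rad and z of film_cap in the frame of plunger_top above -0.0355 m), for 0.2 s.
5. the choke stands on the test pad while the plunger is down at its stop (horizontal distance between choke and pad below 0.018 m and z of choke in the frame of fixture between 0.048 and 0.052 m and angle between choke's own z axis and vertical below 0.1 rad and z of choke in the frame of plunger_top above -0.0355 m), for 0.2 s.
At the end, for the whole second after the job is handed in: Every part present stands upright (within 0.12 rad) and at rest on the floor of the tray, its underside less than 8 mm above the tray's underside; the plunger is up (less than 2 mm down) (x of capacitor in the frame of tray between -0.028 and 0.028 m and y of capacitor in the frame of tray between -0.1 and 0.1 m and z of each of capacitor, relay, transformer, film_cap, choke in the frame of tray below 0.008 m and angle between each of capacitor, relay, transformer, film_cap, choke's own z axis and vertical below 0.12 rad and linear speed of each of capacitor, relay, transformer, film_cap, choke below 0.02 m/s and x of relay in the frame of tray between -0.028 and 0.028 m and y of relay in the frame of tray between -0.1 and 0.1 m and x of transformer in the frame of tray between -0.028 and 0.028 m and y of transformer in the frame of tray between -0.1 and 0.1 m and x of film_cap in the frame of tray between -0.028 and 0.028 m and y of film_cap in the frame of tray between -0.1 and 0.1 m and x of choke in the frame of tray between -0.028 and 0.028 m and y of choke in the frame of tray between -0.1 and 0.1 m and value of joint plunger below 0.002 m); the robot touches nothing.
It fails at once if the bottle is knocked over (angle between bottle's own z axis and vertical above 0.6 rad).
It fails at once if the meter is shoved more than 40 mm (distance of meter from where it was at the start of the episode above 0.04 m).
Of capacitor, relay, transformer, film_cap, choke only 3 to 4 are there at a start; the rules pass over those that are not, and their reading is None.
At some moment in a run one of transformer, film_cap, choke may be knocked a few centimetres aside while the robot is not near it.
It also fails if it takes over 210 s, if anything falls off the work surface, if the arm or the gripper's body presses on something with over 40 N, if the wrist force passes 120 N, or if a joint passes its speed limit or range.

## Working session

There is one attempt and no reset: what is moved stays moved. The work goes in short steps, Python scripts to look and compute and a shell command to move; the robot and the scene stay as the last step left them, time stands still between calls to the robot, and variables do not carry over. Pictures are saved under pics/ and viewed, and the job is handed in when it is done.

```bash
ls; mkdir -p pics
python3 - <<'E'
from bench import status, viewer, r
import cv2
print(status.sense())
for n in ("scene","top"):
    s=viewer.snapshot(n)
    cv2.imwrite(f"pics/{n}0.png",s["img"][:,:,::-1])
    print({k:v for k,v in s.items() if k!="img"})
E
```

```text
pics
{'time': 0.0, 'joint_pos': array([ 6.40325546e+01,  7.51585933e+00,  8.53305018e+01,  1.27741182e-03,
        8.72626443e+01, -4.89160671e+00]), 'qd': array([-0.0246068 , -0.03973566, -0.06724679, -0.12066027,  0.06464756,
        0.03763545]), 'joint_efforts': array([ 7.88219004e-04, -5.69412410e+01, -5.00556958e+01, -3.47015430e-05,
        1.50467036e-02,  6.47454067e-05]), 'tool_pos': array([215.470667  , 559.3689605 , 230.22490088]), 'tcp_rot': array([-1.79891500e+02, -1.05661796e-02,  1.58924089e+02]), 'ft_force': array([ 0.35628623, -0.07733985, -0.12743118]), 'wrist_torque': array([-0.02590973,  0.00158303,  0.02523321]), 'finger_gap': 85.27155396708488}
{'fx': 556.1952728818121, 'fy': 556.1952728818121, 'cx': 321.46694002198257, 'cy': 240.5752275025445, 'k1': -0.12346297182882816, 'R': array([[ 0.71690501,  0.69682452, -0.02197252],
       [ 0.4800695 , -0.5162673 , -0.70922588],
       [-0.50554967,  0.49789925, -0.70463882]]), 't': array([-393.9602286 , -228.28672404, 1625.7582804 ])}
{'fx': 602.7233705474243, 'fy': 602.7233705474243, 'cx': 325.654680240733, 'cy': 234.72146811691664, 'k1': -0.01665411085235799, 'R': array([[ 5.75285738e-04, -9.99901642e-01,  1.40134056e-02],
       [-9.96865566e-01, -1.68205557e-03, -7.90962321e-02],
       [ 7.91120237e-02, -1.39239786e-02, -9.96768484e-01]]), 't': array([ -38.74286604,  590.40398037, 1472.84301265])}
```

View pics/scene0.png

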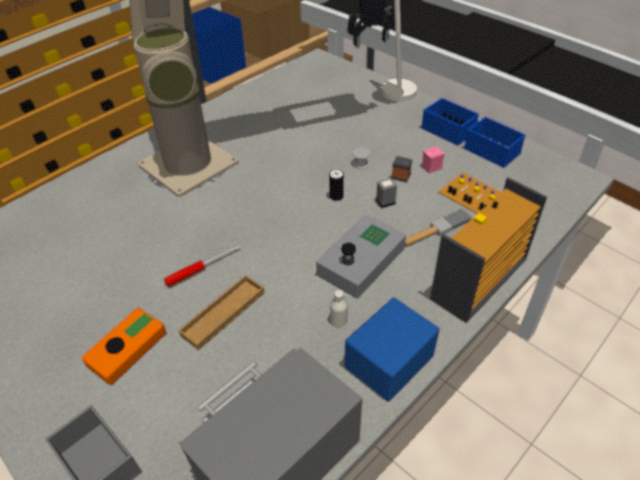

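View pics/top0.png

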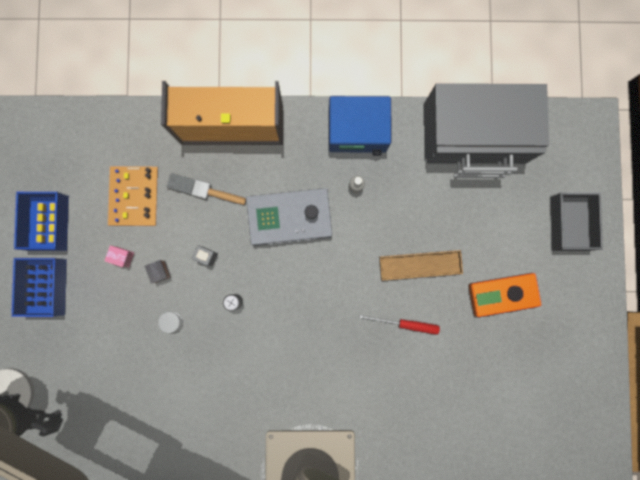

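```bash
cat > h.py <<'E'
import numpy as np, cv2
def proj(s,X):
    X=np.atleast_2d(np.array(X,float)); c=X@s["R"].T+s["t"]; a=c[:,:2]/c[:,2:]
    a=a*(1+s["k1"]*(a**2).sum(1,keepdims=True))
    return a*[s["fx"],s["fy"]]+[s["cx"],s["cy"]]
def ray(s,u,v):
    d=np.array([(u-s["cx"])/s["fx"],(v-s["cy"])/s["fy"]]); a=d.copy()
    for _ in range(20): a=d/(1+s["k1"]*(a@a))
    return s["R"].T@np.array([a[0],a[1],1]), -s["R"].T@s["t"]
def at(s,u,v,z):
    d,o=ray(s,u,v); return o+d*(z-o[2])/d[2]
def crop(img,x,y,w,h,k,name):
    c=cv2.resize(img[y:y+h,x:x+w],None,fx=k,fy=k,interpolation=cv2.INTER_CUBIC)
    cv2.imwrite(name,c[:,:,::-1])
E
python3 - <<'E'
from h import *
a=cv2.imread("pics/scene0.png")[:,:,::-1]; b=cv2.imread("pics/top0.png")[:,:,::-1]
crop(a,310,130,150,110,5,"pics/sc1.png")
crop(b,95,230,160,110,5,"pics/tc1.png")
crop(b,235,160,140,100,5,"pics/tc2.png")
crop(b,370,240,110,60,7,"pics/tc3.png")
E
```

```text
(no output)
```

View pics/sc1.png

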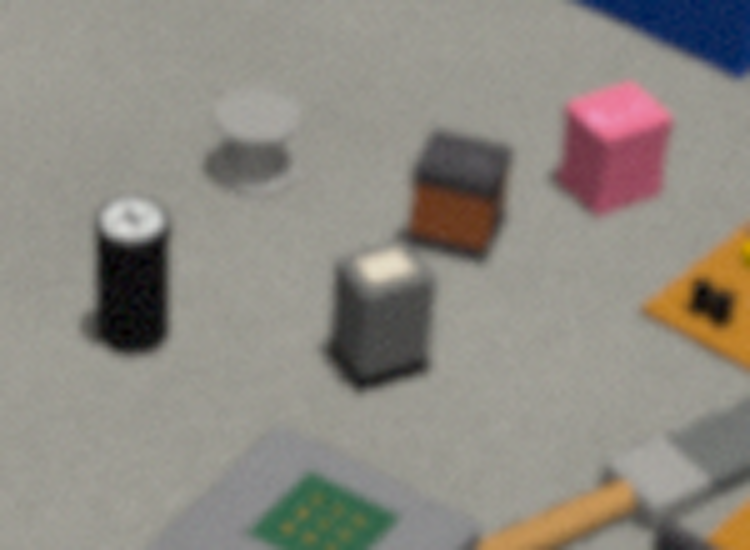

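View pics/tc1.png

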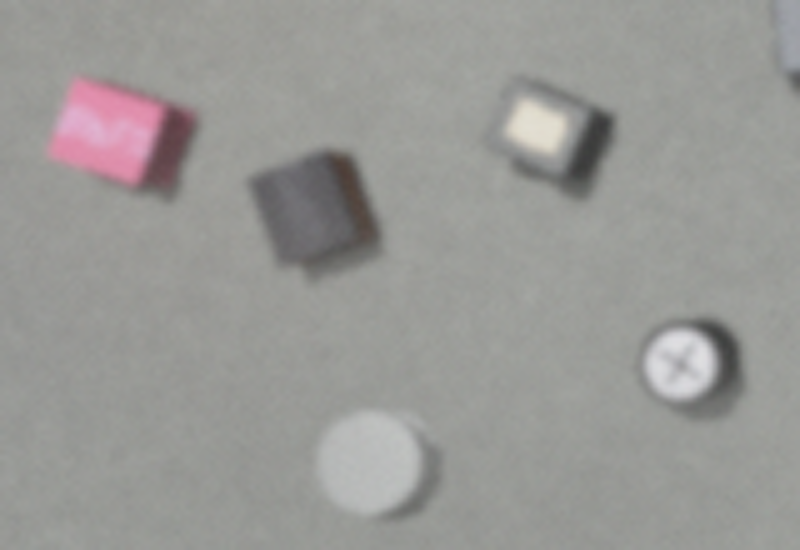

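View pics/tc2.png

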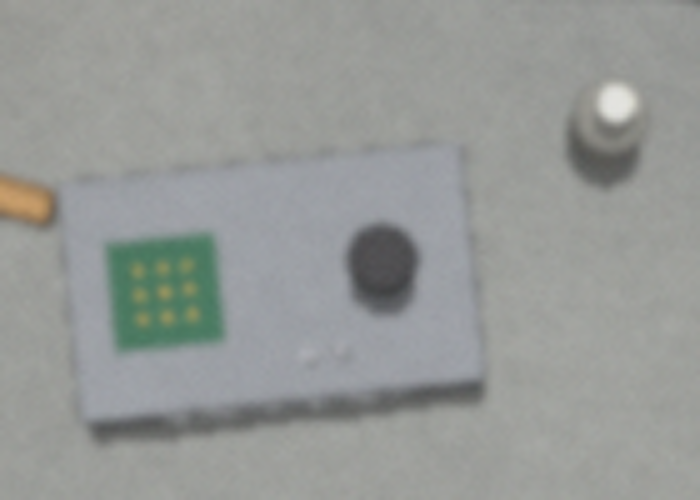

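View pics/tc3.png

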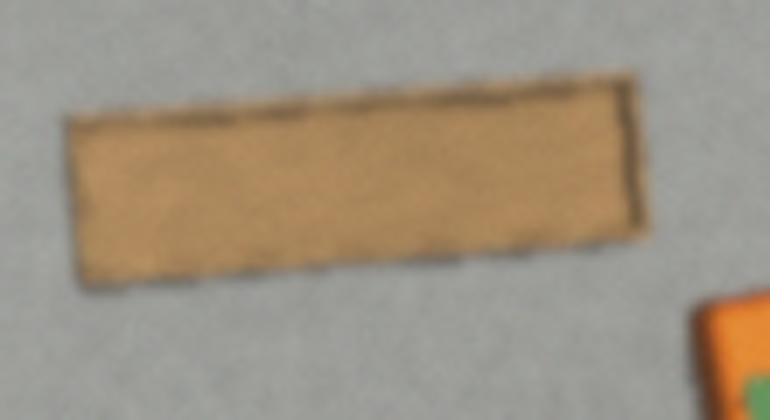

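```bash
cat > m.py <<'E'
from bench import viewer
from h import *
import pickle
S={n:viewer.snapshot(n) for n in("scene","top")}
pickle.dump(S,open("S0.pkl","wb"))
s=S["top"]; c=S["scene"]
def U(x,y,k,x0,y0): return (x+.5)/k-.5+x0,(y+.5)/k-.5+y0
print("cam origin",-s["R"].T@s["t"],-c["R"].T@c["t"])
print("cap",at(s,*U(681,363,5,95,230),78),at(c,*U(133,220,5,310,130),78))
P=np.array([at(s,*U(*p,5,95,230),54)[:2] for p in((250,182),(330,152),(362,237),(283,265))]); print("tr",P.mean(0),[(np.linalg.norm(d),np.degrees(np.arctan2(d[1],d[0]))) for d in np.roll(P,-1,0)-P])
P=np.array([at(s,*U(*p,5,95,230),66)[:2] for p in((520,77),(604,115),(572,180),(487,142))]); print("rel",P.mean(0),[(np.linalg.norm(d),np.degrees(np.arctan2(d[1],d[0]))) for d in np.roll(P,-1,0)-P])
P=np.array([at(s,*U(*p,5,235,160),50)[:2] for p in((106,243),(213,233),(224,340),(117,351))]); print("pad",P.mean(0),[(np.linalg.norm(d),np.degrees(np.arctan2(d[1],d[0]))) for d in np.roll(P,-1,0)-P])
print("plg",at(s,*U(382,258,5,235,160),96))
P=np.array([at(s,*U(*p,7,370,240),22)[:2] for p in((66,118),(634,75),(648,235),(82,288))]); print("tray",P.mean(0),[(np.linalg.norm(d),np.degrees(np.arctan2(d[1],d[0]))) for d in np.roll(P,-1,0)-P])
print("bottle",at(s,*U(616,104,5,235,160),95))
print("pad scene", [at(c,*U(*p,5,310,130),50) for p in((325,520),)])
print("tr scene",at(c,*U(464,160,5,310,130),54),"rel",at(c,*U(385,268,5,310,130),66))
E
python3 m.py
```

```text
cam origin [ 472.05609498  -17.23812854 1515.32514654] [1213.927127   -652.79965072  975.00924238]
cap [425.48778641 187.19595585  78.        ] [425.80080791 184.88568857  78.        ]
tr [498.53137445 372.33813129] [(np.float64(40.96907244166439), np.float64(-69.19486306834077)), (np.float64(44.11963987949347), np.float64(-158.30085613605777)), (np.float64(40.11896588159162), np.float64(109.6981242005101)), (np.float64(43.36674331259105), np.float64(22.84810760895729))]
rel [537.05017806 255.18516531] [(np.float64(44.507643859012575), np.float64(-114.17153086732776)), (np.float64(34.57656545181625), np.float64(154.5386102234875)), (np.float64(44.86786941935117), np.float64(66.11441643419263)), (np.float64(34.81033255351418), np.float64(-26.04494395938006))]
pad [629.23324906 104.0703045 ] [(np.float64(52.47384888871359), np.float64(-84.49094728434392)), (np.float64(52.85623311617286), np.float64(-173.77694800813717)), (np.float64(52.37114648354432), np.float64(96.00477657820721)), (np.float64(53.31070432376408), np.float64(6.329461193510149))]
plg [640.54704219  -2.31093674  96.        ]
tray [ 515.27505425 -274.15066809] [(np.float64(203.13708533211616), np.float64(-85.62253450496874)), (np.float64(56.96400967101086), np.float64(-175.93743034865585)), (np.float64(202.16754288371519), np.float64(95.334064246025)), (np.float64(60.34222512905637), np.float64(5.0275622046752595))]
bottle [ 714.79234177 -113.62737637   95.        ]
pad scene [array([626.69584189, 104.11703625,  50.        ])]
tr scene [501.54994444 369.75074543  54.        ] rel [538.4268308  255.24855574  66.        ]
```

Candidates in the top view:
- Can capacitor: (232,302), the only one.
- Relay: (205,256), grey with a label.
- Transformer: (157,271), dark with copper. The pink block at (117,256) is its look-alike, so I leave it alone.
- Choke: the grey spool at (169,322) isn't black with a copper ring, so it isn't the choke.
- Film capacitor: nothing yellow is loose on the bench.

The crops confirm three parts: capacitor, relay and transformer. I start by turning the tool and working out the move to the capacitor.

```bash
cat > go.py <<'E'
import sys, numpy as np
from bench import status
st=status.sense(); p=st["tool_pos"]; yaw=st["tcp_rot"][2]
ty=float(sys.argv[4]) if len(sys.argv)>4 else yaw
tw=(yaw-ty+180)%360-180
T=np.array([float(v) for v in sys.argv[1:4]]); d=(T-p)/1000
y=np.radians(ty)
sl=np.array([d[0]*np.cos(y)+d[1]*np.sin(y), d[0]*np.sin(y)-d[1]*np.cos(y), -d[2]])
n=int(np.ceil(np.linalg.norm(d)/.05)); 
print("t",round(st["time"],2),"pos",p.round(1),"rot",st["tcp_rot"].round(2),"F",st["ft_force"].round(1),"gap",round(st["finger_gap"],1))
print("twist total rad",round(np.radians(tw),4),"rows",int(np.ceil(abs(tw)/8.5)),"| slide total",sl.round(4),"minrows",n,"per row",(sl/max(n,1)).round(4))
E
python3 -m crank '{"slide":[[0,0,0],[0,0,0],[0,0,0],[0,0,0],[0,0,0],[0,0,0],[0,0,0],[0,0,0]],"twist":[0.139,0.139,0.139,0.139,0.139,0.139,0.139,0.139]}' 0
python3 go.py 425.6 186.3 230 95
```

```text
time: 1.0
tool_pos: [215.6, 559.7, 231.0]
tcp_rot: [-180.0, 0.0, 94.9]
ft_force: [-1.2, -0.2, -0.2]
finger_gap: 85.3
t 1.0 pos [215.6 559.7 231. ] rot [-1.7998e+02  3.0000e-02  9.4890e+01] F [-1.2 -0.2 -0.2] gap 85.3
twist total rad -0.002 rows 1 | slide total [-0.3903  0.1766  0.001 ] minrows 9 per row [-0.0434  0.0196  0.0001]
```

```bash
python3 -m crank '{"slide":[[-0.0434,0.0196,0],[-0.0434,0.0196,0],[-0.0434,0.0196,0],[-0.0434,0.0196,0],[-0.0434,0.0196,0],[-0.0434,0.0196,0],[-0.0434,0.0196,0],[-0.0434,0.0196,0]],"twist":[0,0,0,0,0,0,0,0]}'
python3 -m crank '{"slide":[[-0.0434,0.0196,0],[0,0,0],[0,0,0]],"twist":[0,0,0]}'
python3 go.py 425.6 186.3 30 95
python3 - <<'E'
from bench import viewer
from h import *
crop(viewer.snapshot("scene")["img"],270,60,150,150,4,"pics/a1.png")
E
```

```text
time: 1.8
tool_pos: [403.9, 226.6, 231.3]
tcp_rot: [180.0, -0.0, 95.2]
ft_force: [1.4, 1.1, -0.3]
finger_gap: 85.5
time: 2.1
tool_pos: [427.2, 185.9, 231.1]
tcp_rot: [-180.0, -0.0, 95.0]
ft_force: [-0.4, 1.4, -0.2]
finger_gap: 85.5
t 2.1 pos [427.2 185.9 231.1] rot [-1.7997e+02 -1.0000e-02  9.5030e+01] F [-0.4  1.4 -0.2] gap 85.5
twist total rad 0.0005 rows 1 | slide total [ 0.0005 -0.0015  0.2011] minrows 5 per row [ 0.0001 -0.0003  0.0402]
```

View pics/a1.png

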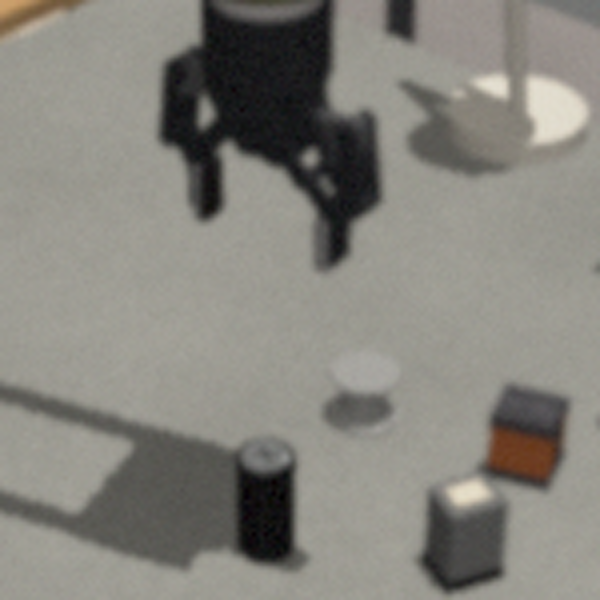

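The gripper is directly over the capacitor (crop (265,500)), with the fingers clear on both sides. I lower it and grip.

```bash
python3 -m crank '{"slide":[[0,-0.0015,0.04],[0,0,0.04],[0,0,0.04],[0,0,0.04],[0,0,0.025],[0,0,0.016],[0,0,0],[0,0,0]],"twist":[0,0,0,0,0,0,0,0]}'
python3 -m crank '{"slide":[[0,0,0],[0,0,0],[0,0,0],[0,0,0],[0,0,0],[0,0,0],[0,0,0],[0,0,0]],"twist":[0,0,0,0,0,0,0,0]}' 1 40
python3 -m crank '{"slide":[[0,0,0],[0,0,0],[0,0,-0.02],[0,0,-0.03],[0,0,-0.05],[0,0,-0.05],[0,0,-0.03],[0,0,0]],"twist":[0,0,0,0,0,0,0,0]}'
python3 go.py 629 104 220 95
python3 - <<'E'
from bench import viewer
from h import *
crop(viewer.snapshot("scene")["img"],270,60,150,150,4,"pics/a2.png")
E
```

```text
time: 2.95
tool_pos: [424.9, 187.9, 30.6]
tcp_rot: [-180.0, -0.0, 95.3]
ft_force: [0.7, -0.2, -0.5]
finger_gap: 85.6
time: 3.75
tool_pos: [426.2, 187.1, 31.4]
tcp_rot: [179.9, -0.0, 95.2]
ft_force: [-2.2, 1.5, 6.3]
finger_gap: 39.7
time: 4.55
tool_pos: [428.4, 187.6, 216.5]
tcp_rot: [179.4, -0.1, 95.2]
ft_force: [0.8, -0.7, -1.8]
finger_gap: 39.4
t 4.55 pos [428.4 187.6 216.5] rot [ 1.7944e+02 -1.2000e-01  9.5200e+01] F [ 0.8 -0.7 -1.8] gap 39.4
twist total rad 0.0035 rows 1 | slide total [-0.1008  0.1925 -0.0035] minrows 5 per row [-0.0202  0.0385 -0.0007]
```

View pics/a2.png

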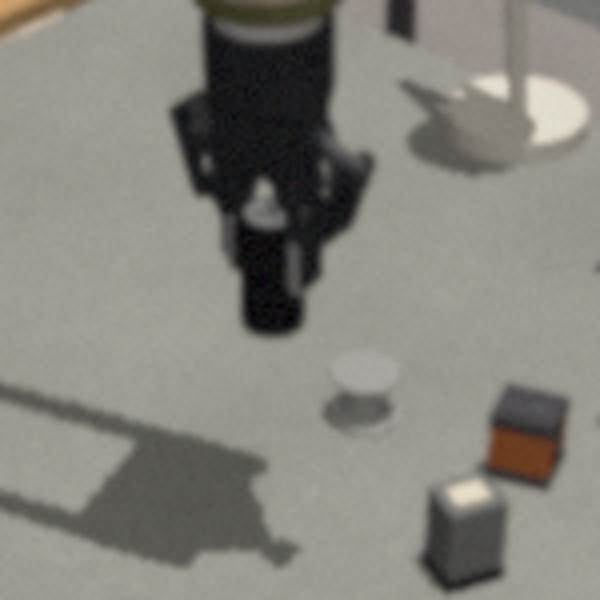

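```bash
python3 -m crank '{"slide":[[-0.0202,0.0385,0],[-0.0202,0.0385,0],[-0.0202,0.0385,0],[-0.0202,0.0385,0],[-0.0202,0.0385,0],[0,0,0],[0,0,0]],"twist":[0,0,0,0,0,0,0]}'
python3 go.py 629.0 104.0 90 95
python3 - <<'E'
from bench import viewer
from h import *
crop(viewer.snapshot("scene")["img"],310,110,130,130,5,"pics/a3.png")
E
python3 go.py 629.0 104.0 90 95
```

```text
time: 5.3
tool_pos: [625.3, 103.0, 206.7]
tcp_rot: [-179.7, -0.0, 95.1]
ft_force: [-0.1, 0.9, -1.5]
finger_gap: 39.0
t 5.3 pos [625.3 103.  206.7] rot [-1.7968e+02 -1.0000e-02  9.5130e+01] F [-0.1  0.9 -1.5] gap 39.0
twist total rad 0.0023 rows 1 | slide total [0.0007 0.0038 0.1167] minrows 3 per row [0.0002 0.0013 0.0389]
t 5.35 pos [625.  103.6 207.8] rot [-1.7977e+02 -2.0000e-02  9.5180e+01] F [ 0.5  0.5 -1.2] gap 38.9
twist total rad 0.0032 rows 1 | slide total [0.     0.004  0.1178] minrows 3 per row [0.     0.0013 0.0393]
```

View pics/a3.png

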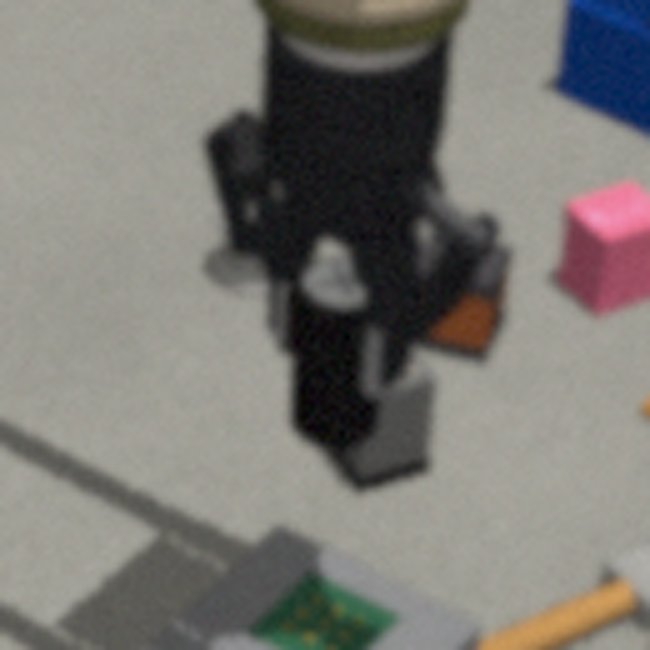

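```bash
python3 -m crank '{"slide":[[0,0.004,0.04],[0,0,0.04],[0,0,0.03],[0,0,0.01],[0,0,0],[0,0,0]],"twist":[0,0,0,0,0,0]}'
python3 go.py 629.0 104.0 80.5 95
python3 - <<'E'
from bench import viewer
from h import *
crop(viewer.snapshot("scene")["img"],310,150,130,130,5,"pics/a4.png")
E
```

```text
time: 5.95
tool_pos: [631.0, 104.6, 92.5]
tcp_rot: [179.8, -0.0, 95.2]
ft_force: [1.0, 1.2, -0.5]
finger_gap: 39.4
t 5.95 pos [631.  104.6  92.5] rot [179.85  -0.    95.24] F [ 1.   1.2 -0.5] gap 39.4
twist total rad 0.0043 rows 1 | slide total [-0.0004 -0.0021  0.012 ] minrows 1 per row [-0.0004 -0.0021  0.012 ]
```

View pics/a4.png

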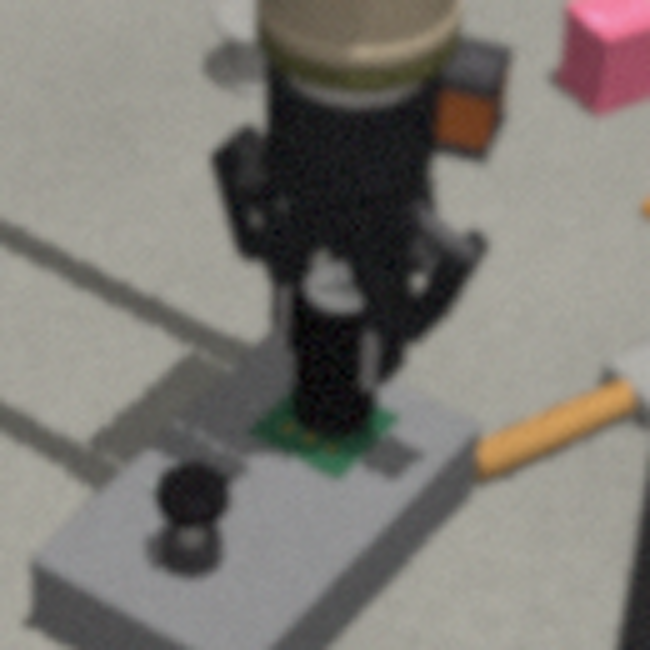

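```bash
python3 -m crank '{"slide":[[0,0,0.005],[0,0,0.003],[0,0,0],[0,0,0]],"twist":[0,0,0,0]}'
python3 -m crank '{"slide":[[0,0,0.002],[0,0,0]],"twist":[0,0]}'
python3 -m crank '{"slide":[[0,0,0.001],[0,0,0]],"twist":[0,0]}'
```

```text
time: 6.4
tool_pos: [630.2, 104.0, 82.3]
tcp_rot: [-180.0, -0.0, 95.2]
ft_force: [-0.5, 0.3, -1.2]
finger_gap: 39.1
time: 6.6
tool_pos: [630.7, 104.1, 81.5]
tcp_rot: [180.0, 0.0, 95.2]
ft_force: [-3.6, 0.2, 5.5]
finger_gap: 39.2
time: 6.8
tool_pos: [630.7, 104.0, 81.4]
tcp_rot: [179.9, 0.0, 95.2]
ft_force: [-7.5, -1.3, 12.0]
finger_gap: 39.3
```

```bash
python3 -m crank '{"slide":[[0,0,-0.001],[0,0,0],[0,0,0],[0,0,0],[0,0,0]],"twist":[0,0,0,0,0]}' 0
python3 -m crank '{"slide":[[0,0,-0.02],[0,0,-0.04],[0,0,-0.04],[0,0,0],[0,0,0]],"twist":[0,0,0,0,0]}'
python3 go.py 640.5 -2.3 180 95
```

```text
time: 7.3
tool_pos: [630.1, 104.0, 80.0]
tcp_rot: [-180.0, 0.0, 95.2]
ft_force: [0.3, 0.4, 0.0]
finger_gap: 85.3
time: 7.8
tool_pos: [631.3, 104.2, 182.1]
tcp_rot: [179.8, 0.0, 95.2]
ft_force: [-0.3, 1.0, -0.6]
finger_gap: 85.6
t 7.8 pos [631.3 104.2 182.1] rot [179.81   0.    95.21] F [-0.3  1.  -0.6] gap 85.6
twist total rad 0.0038 rows 1 | slide total [-1.069e-01 -1.000e-04  2.100e-03] minrows 3 per row [-0.0356 -0.      0.0007]
```

Released on the pad. Next I slide over the plunger and close the jaws, then look.

```bash
python3 -m crank '{"slide":[[-0.036,0,0],[-0.036,0,0],[-0.035,0,0],[0,0,0.04],[0,0,0.03],[0,0,0],[0,0,0],[0,0,0]],"twist":[0,0,0,0,0,0,0,0]}' 1 40
python3 go.py 640.5 -2.3 84 95
python3 - <<'E'
from bench import viewer
from h import *
crop(viewer.snapshot("scene")["img"],290,150,150,150,4,"pics/a5.png")
crop(viewer.snapshot("top")["img"],235,160,140,100,5,"pics/a5t.png")
E
```

```text
time: 8.6
tool_pos: [640.9, -2.3, 111.9]
tcp_rot: [179.9, 0.0, 95.2]
ft_force: [-0.0, -0.4, 0.3]
finger_gap: 0.0
t 8.6 pos [640.9  -2.3 111.9] rot [1.7989e+02 2.0000e-02 9.5240e+01] F [-0.  -0.4  0.3] gap 0.0
twist total rad 0.0042 rows 1 | slide total [-0.     -0.0004  0.0279] minrows 1 per row [-0.     -0.0004  0.0279]
```

View pics/a5.png

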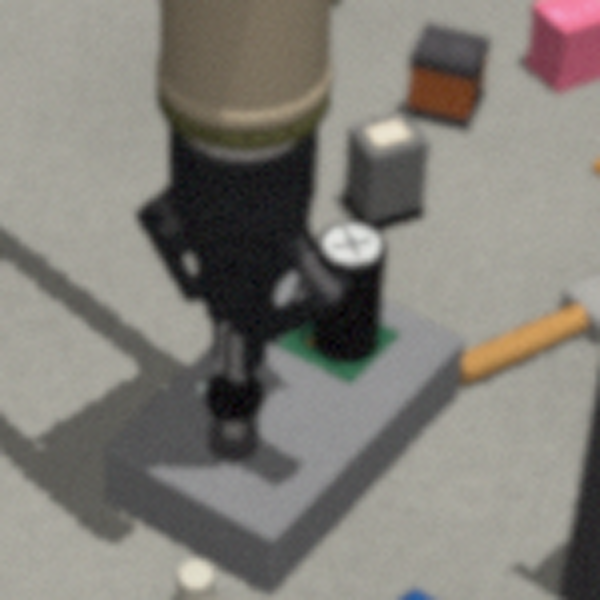

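View pics/a5t.png

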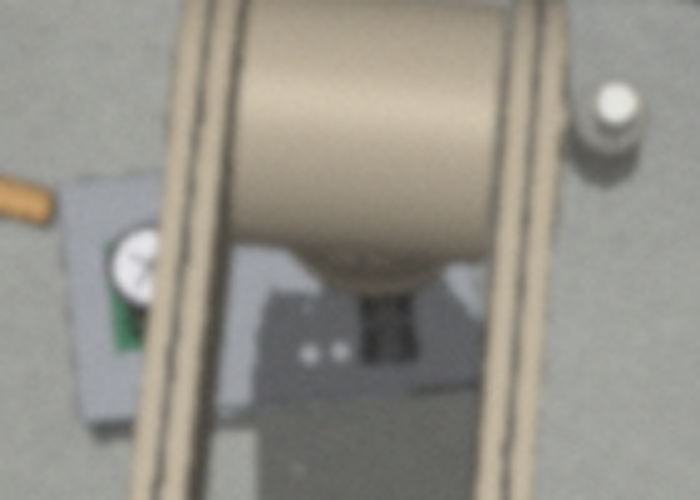

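```bash
python3 - <<'E'
import pickle
from h import *
S=pickle.load(open("S0.pkl","rb")); print(at(S["scene"],377.5,210.5,128)-[0,0,50],at(S["top"],235+146/5,160+267/5,128))
E
python3 -m crank '{"slide":[[0,0,0.014],[0,0,0.007],[0,0,0.006],[0,0,0],[0,0,0]],"twist":[0,0,0,0,0]}'
python3 -m crank '{"slide":[[0,0,0.001],[0,0,0.001],[0,0,0],[0,0,0],[0,0,0]],"twist":[0,0,0,0,0]}'
```

```text
[632.04553235 102.63543462  78.        ] [631.39450926 105.55987082 128.        ]
time: 9.2
tool_pos: [641.2, -2.4, 84.6]
tcp_rot: [179.8, 0.0, 95.2]
ft_force: [0.7, 0.3, 8.2]
finger_gap: 0.1
time: 9.7
tool_pos: [641.3, -2.4, 84.0]
tcp_rot: [179.8, 0.0, 95.2]
ft_force: [-3.9, 1.5, 17.4]
finger_gap: 0.0
```

Force at 17 N is above the 10 N spring force, so the plunger is at its stop. I hold briefly, then lift and go back for the capacitor.

```bash
python3 -m crank '{"slide":[[0,0,0],[0,0,0],[0,0,0],[0,0,0]],"twist":[0,0,0,0]}'
python3 -m crank '{"slide":[[0,0,-0.02],[0,0,-0.04],[0,0,-0.04],[0.036,0,0],[0.036,0,0],[0.035,0,0],[0,0,0],[0,0,0]],"twist":[0,0,0,0,0,0,0,0]}' 0
python3 go.py 631 104 80 95
```

```text
time: 10.1
tool_pos: [641.3, -2.4, 84.0]
tcp_rot: [179.8, 0.0, 95.2]
ft_force: [-4.7, 0.9, 17.5]
finger_gap: 0.2
time: 10.9
tool_pos: [629.7, 104.8, 180.3]
tcp_rot: [-179.9, 0.0, 95.3]
ft_force: [-0.5, 0.2, -0.9]
finger_gap: 85.5
t 10.9 pos [629.7 104.8 180.3] rot [-1.7992e+02  2.0000e-02  9.5330e+01] F [-0.5  0.2 -0.9] gap 85.5
twist total rad 0.0057 rows 1 | slide total [-0.0009  0.0013  0.1003] minrows 3 per row [-0.0003  0.0004  0.0334]
```

```bash
python3 -m crank '{"slide":[[-0.001,0.001,0.04],[0,0,0.04],[0,0,0.019],[0,0,0],[0,0,0]],"twist":[0,0,0,0,0]}'
python3 -m crank '{"slide":[[0,0,0],[0,0,0],[0,0,0],[0,0,0],[0,0,0],[0,0,0],[0,0,0],[0,0,0]],"twist":[0,0,0,0,0,0,0,0]}' 1 40
python3 -m crank '{"slide":[[0,0,-0.02],[0,0,-0.04],[0,0,-0.04],[0,0,-0.03],[0,0,0],[0,0,0]],"twist":[0,0,0,0,0,0]}'
python3 go.py 520.5 -334 205 95
python3 - <<'E'
import pickle
from h import *
S=pickle.load(open("S0.pkl","rb"))
crop(S["scene"]["img"],170,265,110,90,7,"pics/tr.png")
from bench import viewer
crop(viewer.snapshot("scene")["img"],290,90,150,150,4,"pics/a6.png")
E
```

```text
time: 11.4
tool_pos: [631.3, 102.1, 82.3]
tcp_rot: [-180.0, 0.0, 95.2]
ft_force: [0.0, 0.5, 1.2]
finger_gap: 85.1
time: 12.2
tool_pos: [632.3, 103.2, 83.9]
tcp_rot: [179.9, 0.0, 95.2]
ft_force: [-1.5, -0.1, 4.1]
finger_gap: 39.2
time: 12.8
tool_pos: [631.8, 103.3, 213.1]
tcp_rot: [179.9, 0.0, 95.2]
ft_force: [-0.0, 0.1, -1.3]
finger_gap: 39.3
t 12.8 pos [631.8 103.3 213.1] rot [179.89   0.    95.22] F [-0.   0.1 -1.3] gap 39.3
twist total rad 0.0039 rows 1 | slide total [-0.4259 -0.149   0.0081] minrows 10 per row [-0.0426 -0.0149  0.0008]
```

View pics/tr.png

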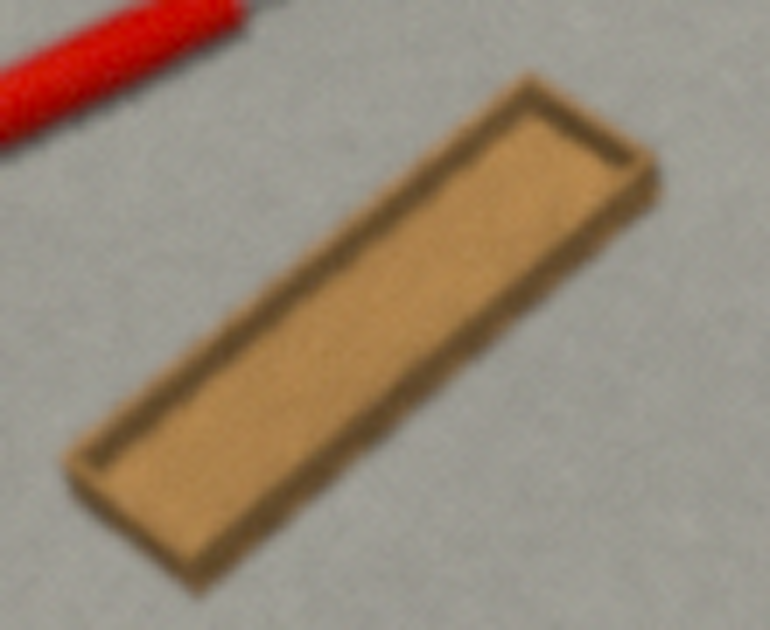

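View pics/a6.png

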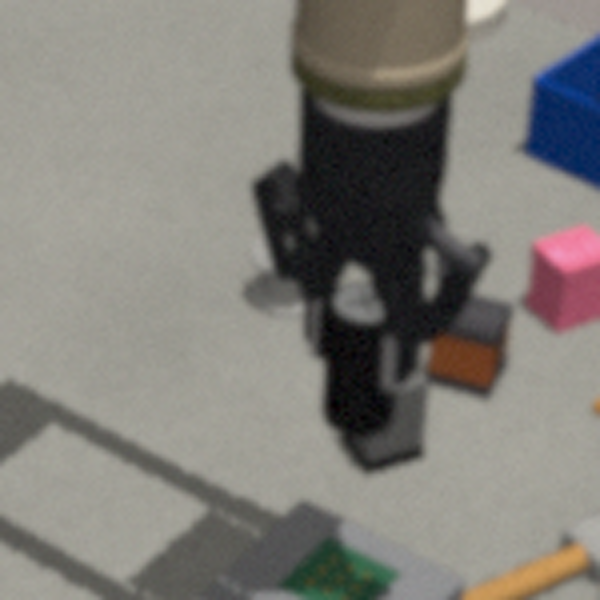

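```bash
python3 - <<'E'
import pickle
from h import *
S=pickle.load(open("S0.pkl","rb"));s=S["scene"]
P=np.array([at(s,(x+.5)/7-.5+170,(y+.5)/7-.5+265,22)[:2] for x,y in((530,75),(657,155),(197,569),(66,465))]);print(P,P.mean(0),[(np.linalg.norm(d),np.degrees(np.arctan2(d[1],d[0]))) for d in np.roll(P,-1,0)-P])
E
python3 -m crank '{"slide":[[-0.0426,-0.015,0],[-0.0426,-0.015,0],[-0.0426,-0.015,0],[-0.0426,-0.015,0],[-0.0426,-0.015,0],[-0.0426,-0.015,0],[-0.0426,-0.015,0],[-0.0426,-0.015,0]],"twist":[0,0,0,0,0,0,0,0]}'
python3 -m crank '{"slide":[[-0.0426,-0.015,0],[-0.0426,-0.014,0],[0,0,0],[0,0,0],[0,0,0]],"twist":[0,0,0,0,0]}'
python3 go.py 520.5 -334 100 95
python3 - <<'E'
from bench import viewer
from h import *
crop(viewer.snapshot("scene")["img"],140,180,150,150,4,"pics/a7.png")
E
```

```text
[[ 480.68362128 -180.28807086]
 [ 537.18429515 -174.47730426]
 [ 558.05711575 -376.29713536]
 [ 498.38528131 -381.26080734]] [ 518.57757837 -278.08082945] [(np.float64(56.7986897384788), np.float64(5.871894460708328)), (np.float64(202.8963254014956), np.float64(-84.09528944917383)), (np.float64(59.87792469295878), np.float64(-175.24492222350776)), (np.float64(201.7508105991375), np.float64(95.03361672713676))]
time: 13.65
tool_pos: [540.9, -248.1, 209.6]
tcp_rot: [-179.8, -0.1, 95.2]
ft_force: [1.4, 1.2, -0.6]
finger_gap: 38.8
time: 14.15
tool_pos: [521.3, -333.3, 210.6]
tcp_rot: [-179.9, -0.1, 95.2]
ft_force: [-0.3, 0.0, -1.4]
finger_gap: 38.9
t 14.15 pos [ 521.3 -333.3  210.6] rot [-1.799e+02 -1.300e-01  9.524e+01] F [-0.3  0.  -1.4] gap 38.9
twist total rad 0.0042 rows 1 | slide total [-0.0006 -0.0009  0.1106] minrows 3 per row [-0.0002 -0.0003  0.0369]
```

View pics/a7.png

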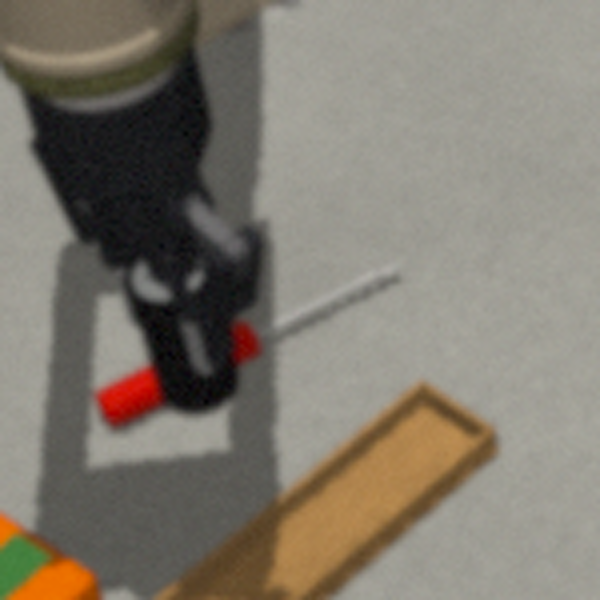

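```bash
python3 -m crank '{"slide":[[-0.0023,0.0013,0.04],[0,0,0.04],[0,0,0.04],[0,0,0.016],[0,0,0],[0,0,0]],"twist":[0,0,0,0,0,0]}'
python3 go.py 522.4 -335.7 37 95
python3 - <<'E'
from bench import viewer
from h import *
crop(viewer.snapshot("scene")["img"],140,250,150,110,5,"pics/a8.png")
crop(viewer.snapshot("top")["img"],370,200,120,100,6,"pics/a8t.png")
E
```

```text
time: 14.8
tool_pos: [524.2, -336.7, 77.9]
tcp_rot: [179.9, 0.1, 95.3]
ft_force: [0.8, -0.7, -0.2]
finger_gap: 39.3
t 14.8 pos [ 524.2 -336.7   77.9] rot [1.7993e+02 6.0000e-02 9.5270e+01] F [ 0.8 -0.7 -0.2] gap 39.3
twist total rad 0.0047 rows 1 | slide total [ 0.0012 -0.0017  0.0409] minrows 1 per row [ 0.0012 -0.0017  0.0409]
```

View pics/a8.png

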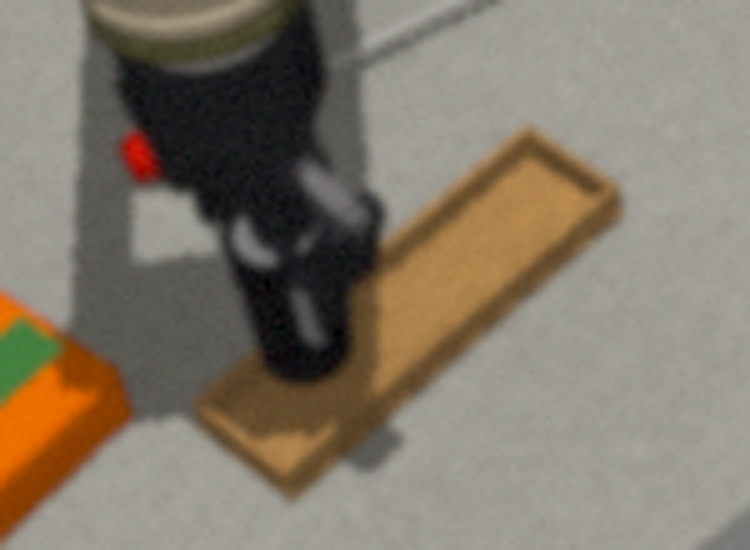

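View pics/a8t.png

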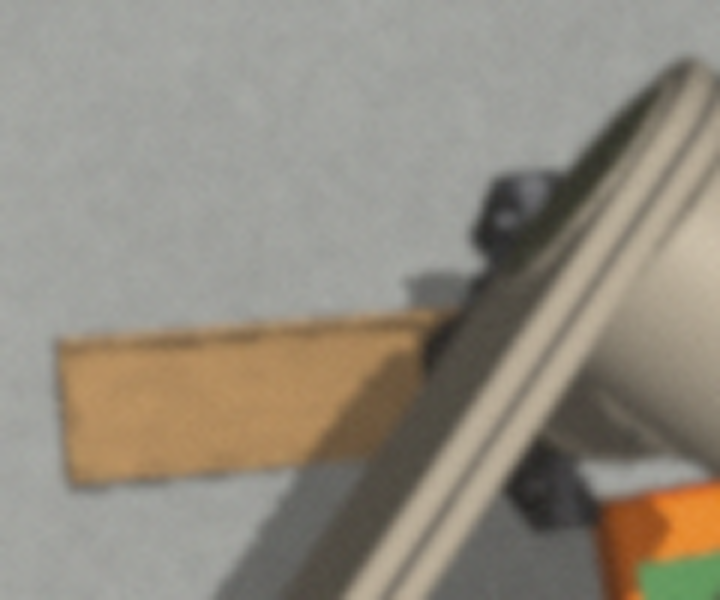

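```bash
python3 -m crank '{"slide":[[0,-0.0015,0.015],[0,0,0.015],[0,0,0.004],[0,0,0],[0,0,0]],"twist":[0,0,0,0,0]}'
python3 -m crank '{"slide":[[0,0,0.002],[0,0,0],[0,0,0.0015],[0,0,0]],"twist":[0,0,0,0]}'
python3 -m crank '{"slide":[[0,0,0.0015],[0,0,0],[0,0,0]],"twist":[0,0,0]}'
```

```text
time: 15.4
tool_pos: [521.5, -336.9, 42.0]
tcp_rot: [-180.0, -0.0, 95.2]
ft_force: [-0.0, 0.4, -1.6]
finger_gap: 39.4
time: 15.8
tool_pos: [521.7, -336.9, 38.8]
tcp_rot: [180.0, 0.0, 95.2]
ft_force: [0.2, -0.1, -0.4]
finger_gap: 39.0
time: 16.1
tool_pos: [521.9, -337.2, 37.9]
tcp_rot: [180.0, 0.0, 95.2]
ft_force: [-1.5, 0.3, 5.4]
finger_gap: 39.1
```

```bash
python3 -m crank '{"slide":[[0,0,0],[0,0,0],[0,0,0],[0,0,0],[0,0,-0.03],[0,0,-0.05],[0,0,-0.05],[0,0,-0.04]],"twist":[0,0,0,0,0,0,0,0]}' 0
python3 -m crank '{"slide":[[0.04,0,0],[0.04,0,0],[0.04,0,0],[0.04,0,0],[0.04,0,0],[0,0,0]],"twist":[0,0,0,0,0,0.1]}'
python3 - <<'E'
from bench import viewer
from h import *
import pickle
s=viewer.snapshot("scene");t=viewer.snapshot("top")
pickle.dump({"scene":s,"top":t},open("S1.pkl","wb"))
crop(s["img"],170,250,130,110,5,"pics/a9.png")
crop(t["img"],95,230,160,110,5,"pics/a9t.png")
E
python3 go.py 537.5 255.2 210 64.5
```

```text
time: 16.9
tool_pos: [522.1, -337.2, 210.6]
tcp_rot: [179.9, 0.1, 95.2]
ft_force: [0.9, -0.8, 0.2]
finger_gap: 85.3
time: 17.5
tool_pos: [503.2, -133.5, 207.3]
tcp_rot: [180.0, -0.1, 89.7]
ft_force: [0.0, -1.0, -1.0]
finger_gap: 85.3
t 17.6 pos [ 503.6 -136.7  207.5] rot [1.7997e+02 2.0000e-02 8.9510e+01] F [ 0.   0.1 -0.7] gap 85.4
twist total rad 0.4365 rows 3 | slide total [ 0.3683 -0.1381 -0.0025] minrows 8 per row [ 0.046  -0.0173 -0.0003]
```

View pics/a9.png

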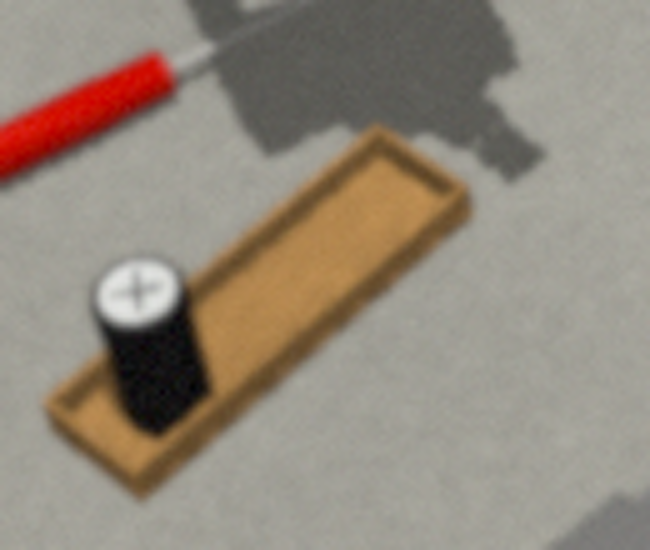

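View pics/a9t.png

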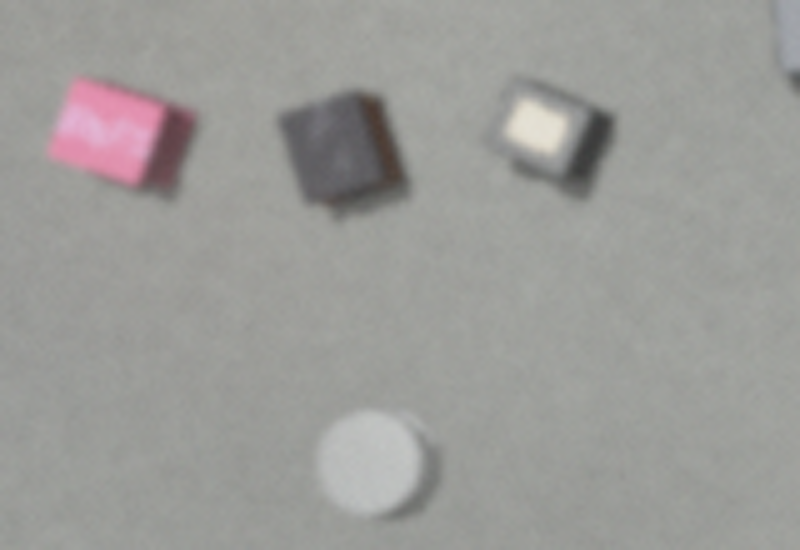

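The capacitor stands in the tray. The transformer has been knocked about 30 mm, its top now centred at crop (333,147), and the relay hasn't moved. Now the relay.

```bash
python3 -m crank '{"slide":[[0,0,0],[0,0,0],[0,0,0],[0.046,-0.0173,0],[0.046,-0.0173,0],[0.046,-0.0173,0],[0.046,-0.0173,0],[0.046,-0.0173,0]],"twist":[0.1455,0.1455,0.1455,0,0,0,0,0]}'
python3 -m crank '{"slide":[[0.046,-0.0173,0],[0.046,-0.0173,0],[0.046,-0.0173,0],[0,0,0],[0,0,0],[0,0,0]],"twist":[0,0,0,0,0,0]}'
python3 go.py 537.5 255.2 28 64.5
```

```text
time: 18.4
tool_pos: [524.9, 108.1, 207.4]
tcp_rot: [180.0, -0.0, 64.6]
ft_force: [1.4, -0.4, -0.3]
finger_gap: 85.4
time: 19.0
tool_pos: [537.5, 252.7, 207.0]
tcp_rot: [-180.0, 0.0, 64.5]
ft_force: [0.5, 0.3, 0.4]
finger_gap: 85.3
t 19.0 pos [537.5 252.7 207. ] rot [-1.800e+02  5.000e-02  6.448e+01] F [0.5 0.3 0.4] gap 85.3
twist total rad -0.0003 rows 1 | slide total [ 0.0022 -0.0011  0.179 ] minrows 4 per row [ 0.0006 -0.0003  0.0447]
```

```bash
python3 -m crank '{"slide":[[0.002,-0.001,0.045],[0,0,0.045],[0,0,0.045],[0,0,0.03],[0,0,0.013],[0,0,0],[0,0,0]],"twist":[0,0,0,0,0,0,0]}'
python3 -m crank '{"slide":[[0,0,0],[0,0,0],[0,0,0],[0,0,0],[0,0,0],[0,0,0],[0,0,0],[0,0,0]],"twist":[0,0,0,0,0,0,0,0]}' 1 40
python3 -m crank '{"slide":[[0,0,-0.02],[0,0,-0.04],[0,0,-0.05],[0,0,-0.05],[0,0,-0.02],[0,0,0],[0,0,0]],"twist":[0,0,0,0,0,0,0]}'
python3 go.py 629 104 210 95.1
python3 - <<'E'
from bench import viewer
from h import *
crop(viewer.snapshot("scene")["img"],300,50,150,150,4,"pics/b1.png")
E
```

```text
time: 19.7
tool_pos: [538.6, 255.9, 31.2]
tcp_rot: [179.9, -0.1, 64.4]
ft_force: [0.5, -0.1, 0.6]
finger_gap: 85.3
time: 20.5
tool_pos: [537.9, 256.7, 30.5]
tcp_rot: [179.9, -0.1, 64.5]
ft_force: [-1.3, 0.1, 6.1]
finger_gap: 36.0
time: 21.2
tool_pos: [536.9, 256.2, 208.5]
tcp_rot: [-180.0, 0.0, 64.5]
ft_force: [-0.4, 0.3, -2.4]
finger_gap: 35.9
t 21.2 pos [536.9 256.2 208.5] rot [-1.7998e+02  2.0000e-02  6.4480e+01] F [-0.4  0.3 -2.4] gap 35.9
twist total rad -0.5344 rows 4 | slide total [-0.1597  0.0783 -0.0015] minrows 4 per row [-0.0399  0.0196 -0.0004]
```

View pics/b1.png

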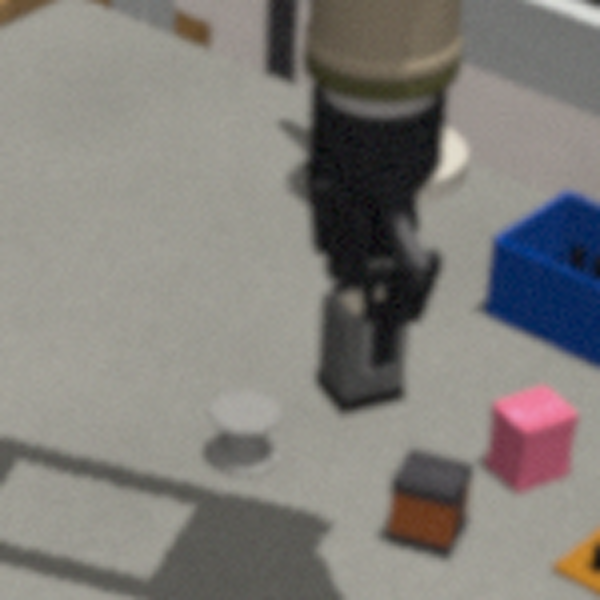

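The relay is held upright with a 36 mm gap, as expected for its x side. On to the pad.

```bash
python3 -m crank '{"slide":[[0,0,0],[0,0,0],[0,0,0],[0,0,0],[-0.04,0.0196,0],[-0.04,0.0196,0],[-0.04,0.0196,0],[-0.04,0.0196,0]],"twist":[-0.1336,-0.1336,-0.1336,-0.1336,0,0,0,0]}'
python3 -m crank '{"slide":[[0,0,0],[0,0,0],[0,0,0]],"twist":[0,0,0]}'
python3 go.py 630 104 80.5 95.1
```

```text
time: 22.05
tool_pos: [628.5, 102.3, 205.8]
tcp_rot: [-179.7, -0.0, 95.1]
ft_force: [0.8, 1.4, -1.0]
finger_gap: 35.7
time: 22.35
tool_pos: [628.1, 104.4, 207.1]
tcp_rot: [-179.8, -0.0, 95.1]
ft_force: [1.1, 1.2, -1.5]
finger_gap: 35.7
t 22.35 pos [628.1 104.4 207.1] rot [-1.7979e+02 -3.0000e-02  9.5110e+01] F [ 1.1  1.2 -1.5] gap 35.7
twist total rad 0.0002 rows 1 | slide total [-0.0005  0.0018  0.1266] minrows 3 per row [-0.0002  0.0006  0.0422]
```

```bash
python3 -m crank '{"slide":[[0,0.001,0.04],[0,0,0.04],[0,0,0.03],[0,0,0.012],[0,0,0],[0,0,0]],"twist":[0,0,0,0,0,0]}'
python3 -m crank '{"slide":[[0,0,0.002],[0,0,0]],"twist":[0,0]}'
python3 -m crank '{"slide":[[0,0,0.0015],[0,0,0]],"twist":[0,0]}'
```

```text
time: 22.95
tool_pos: [631.1, 104.7, 88.9]
tcp_rot: [179.9, -0.0, 95.1]
ft_force: [0.3, -0.3, -0.5]
finger_gap: 35.4
time: 23.15
tool_pos: [631.7, 104.1, 87.3]
tcp_rot: [179.8, 0.0, 95.1]
ft_force: [0.0, -0.4, -1.6]
finger_gap: 35.7
time: 23.35
tool_pos: [630.7, 103.8, 84.2]
tcp_rot: [180.0, 0.0, 95.1]
ft_force: [0.0, 0.4, -1.2]
finger_gap: 35.8
```

```bash
python3 -m crank '{"slide":[[0,0,0.001],[0,0,0],[0,0,0]],"twist":[0,0,0]}'
python3 -m crank '{"slide":[[0,0,0.0015],[0,0,0],[0,0,0]],"twist":[0,0,0]}'
python3 -m crank '{"slide":[[0,0,0.0015],[0,0,0],[0,0,0]],"twist":[0,0,0]}'
```

```text
time: 23.65
tool_pos: [630.4, 103.8, 82.7]
tcp_rot: [-180.0, -0.0, 95.1]
ft_force: [-0.2, 1.0, -1.4]
finger_gap: 35.5
time: 23.95
tool_pos: [630.3, 103.9, 81.2]
tcp_rot: [-180.0, -0.0, 95.1]
ft_force: [0.6, -0.2, -1.4]
finger_gap: 35.7
time: 24.25
tool_pos: [630.8, 103.9, 80.5]
tcp_rot: [180.0, 0.0, 95.1]
ft_force: [-2.6, -0.8, 5.7]
finger_gap: 35.5
```

Contact. I release, lift and move to the plunger.

```bash
python3 -m crank '{"slide":[[0,0,0],[0,0,0],[0,0,0],[0,0,0],[0,0,0],[0,0,-0.02],[0,0,-0.04],[0,0,-0.04]],"twist":[0,0,0,0,0,0,0,0]}' 0
python3 -m crank '{"slide":[[0,0,0],[-0.036,0,0],[-0.036,0,0],[-0.035,0,0],[0,0,0.04],[0,0,0.03],[0,0,0],[0,0,0]],"twist":[0,0,0,0,0,0,0,0]}' 1 40
python3 go.py 640.8 -2.3 84 95
python3 - <<'E'
from bench import viewer
from h import *
crop(viewer.snapshot("scene")["img"],290,150,150,150,4,"pics/b2.png")
E
```

```text
time: 25.05
tool_pos: [629.4, 103.8, 179.7]
tcp_rot: [-179.8, -0.0, 95.1]
ft_force: [0.8, 0.1, -0.0]
finger_gap: 85.3
time: 25.85
tool_pos: [639.4, -2.6, 109.5]
tcp_rot: [-179.9, -0.0, 95.1]
ft_force: [-0.7, 0.1, 0.1]
finger_gap: 0.1
t 25.85 pos [639.4  -2.6 109.5] rot [-1.799e+02 -2.000e-02  9.510e+01] F [-0.7  0.1  0.1] gap 0.1
twist total rad 0.0017 rows 1 | slide total [0.0002 0.0014 0.0255] minrows 1 per row [0.0002 0.0014 0.0255]
```

View pics/b2.png

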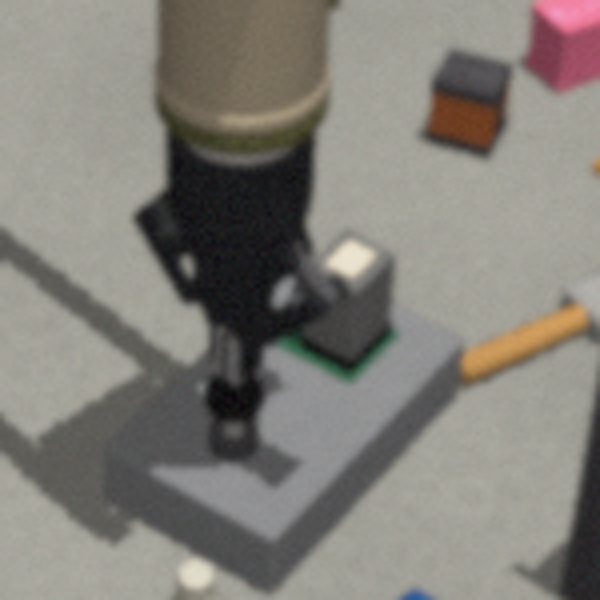

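The relay stands on the pad at crop (345,310). I press the plunger.

```bash
python3 -m crank '{"slide":[[0,0.001,0.014],[0,0,0.006],[0,0,0.005],[0,0,0],[0,0,0]],"twist":[0,0,0,0,0]}'
python3 -m crank '{"slide":[[0,0,0.0015],[0,0,0.001],[0,0,0],[0,0,0],[0,0,0]],"twist":[0,0,0,0,0]}'
```

```text
time: 26.4
tool_pos: [642.6, -2.4, 86.7]
tcp_rot: [179.8, 0.0, 95.1]
ft_force: [1.0, 1.6, 8.0]
finger_gap: -0.3
time: 26.9
tool_pos: [642.6, -2.5, 84.5]
tcp_rot: [179.8, 0.0, 95.1]
ft_force: [-0.2, 0.8, 8.9]
finger_gap: -0.0
```

```bash
python3 -m crank '{"slide":[[0,0,0.0015],[0,0,0.001],[0,0,0],[0,0,0],[0,0,0],[0,0,0],[0,0,0]],"twist":[0,0,0,0,0,0,0]}'
python3 -m crank '{"slide":[[0,0,0],[0,0,0],[0,0,0]],"twist":[0,0,0]}'
```

```text
time: 27.6
tool_pos: [642.8, -2.4, 83.9]
tcp_rot: [179.7, 0.0, 95.1]
ft_force: [-7.1, 0.4, 21.6]
finger_gap: 0.1
time: 27.9
tool_pos: [642.8, -2.4, 83.9]
tcp_rot: [179.7, 0.0, 95.1]
ft_force: [-7.6, 0.6, 21.3]
finger_gap: 0.4
```

The plunger is at its stop at 84 mm with 21 N, held for over 0.5 s. I fetch the relay back.

```bash
python3 -m crank '{"slide":[[0,0,-0.02],[0,0,-0.04],[0,0,-0.04],[0.036,0,0],[0.036,0,0],[0.035,0,0],[0,0,0],[0,0,0]],"twist":[0,0,0,0,0,0,0,0]}' 0
python3 go.py 630.5 104 81 95.1
```

```text
time: 28.7
tool_pos: [631.2, 104.8, 179.6]
tcp_rot: [-180.0, 0.0, 95.2]
ft_force: [0.4, -0.7, -0.5]
finger_gap: 85.4
t 28.7 pos [631.2 104.8 179.6] rot [-1.7998e+02  2.0000e-02  9.5210e+01] F [ 0.4 -0.7 -0.5] gap 85.4
twist total rad 0.002 rows 1 | slide total [-0.0008 -0.0007  0.0986] minrows 2 per row [-0.0004 -0.0004  0.0493]
```

```bash
python3 -m crank '{"slide":[[0,0,0.04],[0,0,0.04],[0,0,0.017],[0,0,0],[0,0,0]],"twist":[0,0,0,0,0]}'
python3 -m crank '{"slide":[[0,0,0],[0,0,0],[0,0,0],[0,0,0],[0,0,0],[0,0,0],[0,0,0],[0,0,0]],"twist":[0,0,0,0,0,0,0,0]}' 1 40
python3 -m crank '{"slide":[[0,0,-0.02],[0,0,-0.04],[0,0,-0.04],[0,0,-0.03],[0,0,0],[0,0,0]],"twist":[0,0,0,0,0,0]}'
python3 go.py 517 -275 210 95.1
```

```text
time: 29.2
tool_pos: [632.1, 103.4, 83.9]
tcp_rot: [180.0, 0.0, 95.1]
ft_force: [0.5, 0.0, 0.3]
finger_gap: 85.1
time: 30.0
tool_pos: [632.3, 104.1, 84.2]
tcp_rot: [179.9, 0.0, 95.1]
ft_force: [-0.9, -0.0, 6.5]
finger_gap: 35.5
time: 30.6
tool_pos: [631.8, 104.1, 213.4]
tcp_rot: [179.9, 0.0, 95.1]
ft_force: [-0.4, -0.3, -1.8]
finger_gap: 35.4
t 30.6 pos [631.8 104.1 213.4] rot [179.91   0.    95.1 ] F [-0.4 -0.3 -1.8] gap 35.4
twist total rad 0.0 rows 1 | slide total [-0.3674 -0.148   0.0034] minrows 8 per row [-0.0459 -0.0185  0.0004]
```

```bash
python3 -m crank '{"slide":[[-0.0459,-0.0185,0],[-0.0459,-0.0185,0],[-0.0459,-0.0185,0],[-0.0459,-0.0185,0],[-0.0459,-0.0185,0],[-0.0459,-0.0185,0],[-0.0459,-0.0185,0],[-0.0459,-0.0185,0]],"twist":[0,0,0,0,0,0,0,0]}'
python3 -m crank '{"slide":[[0,0,0],[0,0,0],[0,0,0]],"twist":[0,0,0]}'
python3 go.py 517 -275 80 95.1
```

```text
time: 31.4
tool_pos: [514.6, -275.9, 210.1]
tcp_rot: [-179.8, -0.1, 95.1]
ft_force: [1.1, -0.6, -1.0]
finger_gap: 35.5
time: 31.7
tool_pos: [516.2, -273.6, 211.1]
tcp_rot: [-179.9, -0.1, 95.1]
ft_force: [0.7, 1.3, -1.3]
finger_gap: 35.4
t 31.7 pos [ 516.2 -273.6  211.1] rot [-1.7989e+02 -1.2000e-01  9.5120e+01] F [ 0.7  1.3 -1.3] gap 35.4
twist total rad 0.0003 rows 1 | slide total [-0.0015  0.0006  0.1311] minrows 3 per row [-0.0005  0.0002  0.0437]
```

```bash
python3 -m crank '{"slide":[[0,0,0.04],[0,0,0.04],[0,0,0.04],[0,0,0.016],[0,0,0],[0,0,0]],"twist":[0,0,0,0,0,0]}'
python3 go.py 517 -275 38 95.1
python3 - <<'E'
from bench import viewer
from h import *
crop(viewer.snapshot("scene")["img"],160,220,150,130,5,"pics/b3.png")
E
```

```text
time: 32.3
tool_pos: [517.7, -274.6, 78.2]
tcp_rot: [179.9, 0.0, 95.2]
ft_force: [0.3, 0.1, -0.4]
finger_gap: 35.4
t 32.3 pos [ 517.7 -274.6   78.2] rot [1.7994e+02 4.0000e-02 9.5160e+01] F [ 0.3  0.1 -0.4] gap 35.4
twist total rad 0.0011 rows 1 | slide total [-0.0003 -0.0007  0.0402] minrows 1 per row [-0.0003 -0.0007  0.0402]
```

View pics/b3.png

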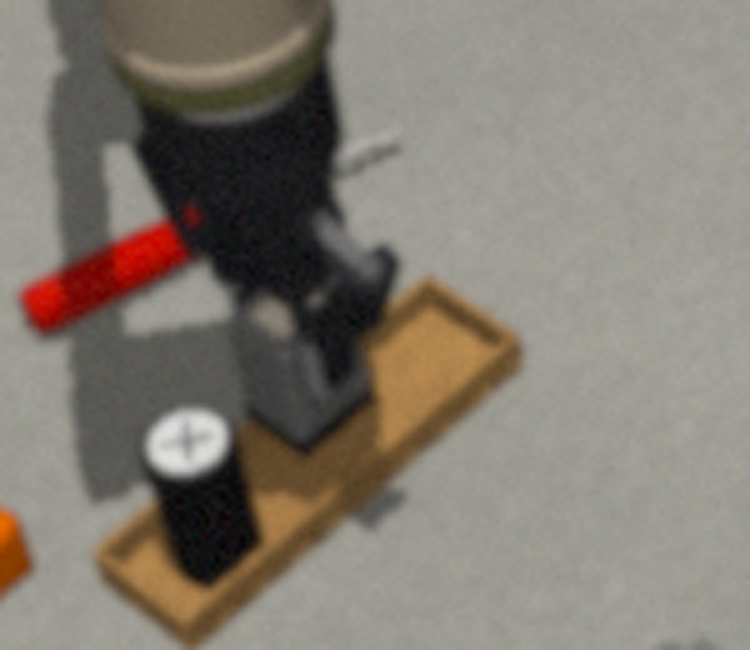

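The relay is centred over the tray, clear of the capacitor (crop (190,445)). I lower it.

```bash
python3 -m crank '{"slide":[[0,-0.0005,0.015],[0,0,0.015],[0,0,0.005],[0,0,0],[0,0,0]],"twist":[0,0,0,0,0]}'
python3 -m crank '{"slide":[[0,0,0.0015],[0,0,0],[0,0,0]],"twist":[0,0,0]}'
python3 -m crank '{"slide":[[0,0,0.0015],[0,0,0],[0,0,0]],"twist":[0,0,0]}'
```

```text
time: 32.85
tool_pos: [515.9, -274.9, 41.6]
tcp_rot: [-180.0, -0.0, 95.1]
ft_force: [-0.2, -0.1, -0.6]
finger_gap: 35.6
time: 33.15
tool_pos: [516.3, -275.1, 40.7]
tcp_rot: [180.0, 0.0, 95.1]
ft_force: [-0.4, 0.5, -1.8]
finger_gap: 35.7
time: 33.45
tool_pos: [516.1, -274.9, 38.8]
tcp_rot: [-180.0, -0.0, 95.1]
ft_force: [-0.9, 1.2, -2.5]
finger_gap: 35.4
```

```bash
python3 -m crank '{"slide":[[0,0,0.001],[0,0,0],[0,0,0]],"twist":[0,0,0]}'
python3 -m crank '{"slide":[[0,0,0.001],[0,0,0],[0,0,0]],"twist":[0,0,0]}'
```

```text
time: 33.75
tool_pos: [516.3, -275.1, 38.2]
tcp_rot: [180.0, 0.0, 95.1]
ft_force: [-2.1, 0.3, 3.4]
finger_gap: 35.3
time: 34.05
tool_pos: [516.4, -275.1, 38.2]
tcp_rot: [180.0, 0.0, 95.1]
ft_force: [-6.0, 3.3, 12.6]
finger_gap: 35.3
```

```bash
python3 -m crank '{"slide":[[0,0,-0.001],[0,0,0],[0,0,0],[0,0,0],[0,0,-0.03],[0,0,-0.05],[0,0,-0.05],[0,0,-0.04]],"twist":[0,0,0,0,0,0,0,0]}' 0
python3 -m crank '{"slide":[[0.048,0,0],[0.048,0,0],[0.048,0,0],[0.048,0,0],[0.048,0,0],[0,0,0],[0,0,0]],"twist":[0,0,0,0,0,0,0]}'
python3 - <<'E'
from bench import viewer
from h import *
import pickle
s=viewer.snapshot("scene");t=viewer.snapshot("top")
pickle.dump({"scene":s,"top":t},open("S2.pkl","wb"))
crop(s["img"],170,240,130,110,5,"pics/b4.png")
crop(s["img"],340,110,120,110,6,"pics/b4s.png")
crop(t["img"],95,220,130,90,6,"pics/b4t.png")
E
```

```text
time: 34.85
tool_pos: [516.5, -275.2, 210.9]
tcp_rot: [179.9, 0.1, 95.1]
ft_force: [0.8, -0.3, 0.6]
finger_gap: 85.5
time: 35.55
tool_pos: [494.8, -34.9, 207.8]
tcp_rot: [180.0, 0.0, 95.3]
ft_force: [-0.4, -0.9, -0.1]
finger_gap: 85.4
```

View pics/b4.png

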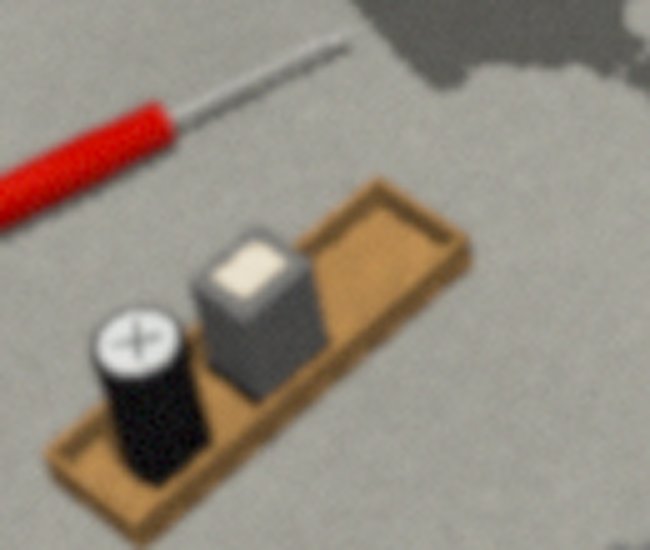

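View pics/b4s.png

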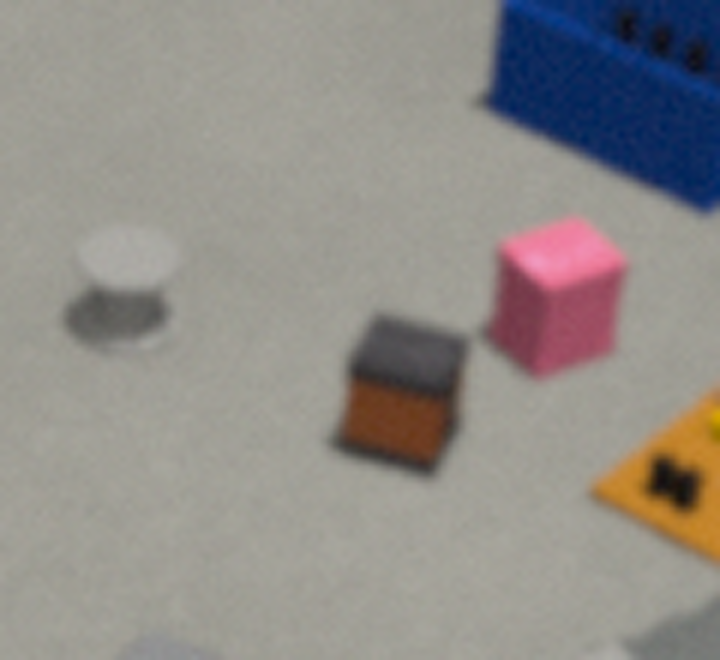

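View pics/b4t.png

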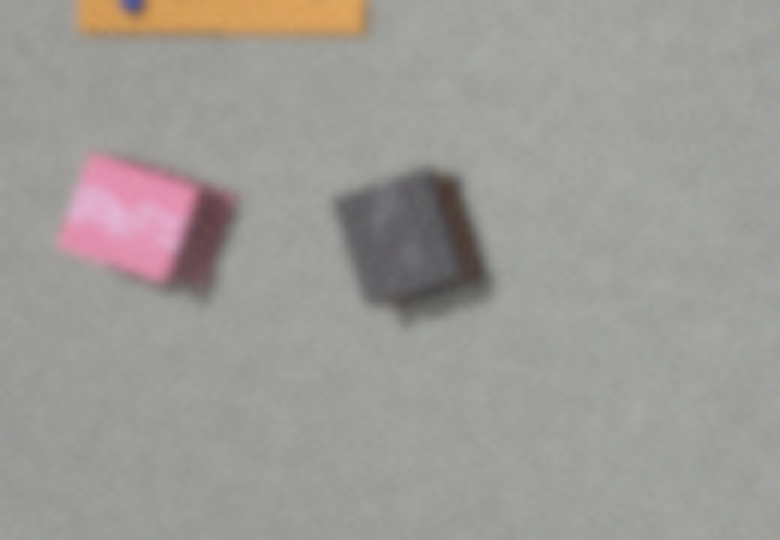

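Run:
```python
import pickle
from h import *
S=pickle.load(open("S2.pkl","rb"))
for n,x0,y0,c in(("top",95,220,((334,200),(430,168),(465,275),(370,305))),("scene",340,110,((378,317),(468,343),(445,393),(352,375)))):
    P=np.array([at(S[n],(x+.5)/6-.5+x0,(y+.5)/6-.5+y0,54)[:2] for x,y in c]);print(P.mean(0),[(round(np.linalg.norm(d),1),round(np.degrees(np.arctan2(d[1],d[0])),1)) for d in np.roll(P,-1,0)-P])
```

```text
[528.29117706 360.05984925] [(np.float64(40.5), np.float64(-71.3)), (np.float64(45.7), np.float64(-160.8)), (np.float64(39.8), np.float64(107.7)), (np.float64(45.0), np.float64(20.1))]
[533.35905361 353.79772017] [(np.float64(43.7), np.float64(16.5)), (np.float64(39.2), np.float64(-68.1)), (np.float64(42.4), np.float64(-154.9)), (np.float64(45.7), np.float64(113.4))]
```

```bash
python3 - <<'E'
import pickle
from h import *
S=pickle.load(open("S2.pkl","rb"))
for x,y in((237,200),(205,295)): print(at(S["top"],(x+.5)/6-.5+95,(y+.5)/6-.5+220,0))
E
python3 -m crank '{"slide":[[0,0,0],[0,0,0],[0,0,0],[0,0,0],[0,0,0],[0,0,0],[0,0,0],[0,0,0]],"twist":[0.1485,0.1485,0.1485,0.1485,0.1485,0.1485,0.1485,0.1485]}' 0.3
python3 go.py 530 358.5 208 18.5
```

```text
[545.71266973 442.33061184   0.        ]
[506.01230601 454.67413333   0.        ]
time: 36.45
tool_pos: [494.9, -37.7, 207.6]
tcp_rot: [180.0, 0.0, 26.5]
ft_force: [-0.0, -0.6, -0.2]
finger_gap: 60.2
t 36.45 pos [494.9 -37.7 207.6] rot [1.800e+02 2.000e-02 2.652e+01] F [-0.  -0.6 -0.2] gap 60.2
twist total rad 0.1399 rows 1 | slide total [ 0.159  -0.3646 -0.0004] minrows 8 per row [ 0.0199 -0.0456 -0.    ]
```

```bash
python3 -m crank '{"slide":[[0,0,0],[0.0199,-0.0456,0],[0.0199,-0.0456,0],[0.0199,-0.0456,0],[0.0199,-0.0456,0],[0.0199,-0.0456,0],[0.0199,-0.0456,0],[0.0199,-0.0456,0]],"twist":[0.14,0,0,0,0,0,0,0]}'
python3 -m crank '{"slide":[[0.0199,-0.0456,0],[0,0,0],[0,0,0],[0,0,0]],"twist":[0,0,0,0]}'
python3 go.py 530 358.5 80 18.5
```

```text
time: 37.25
tool_pos: [523.8, 311.6, 207.5]
tcp_rot: [180.0, -0.0, 18.8]
ft_force: [2.0, 0.1, -0.0]
finger_gap: 59.7
time: 37.65
tool_pos: [527.4, 359.1, 207.4]
tcp_rot: [180.0, 0.0, 18.9]
ft_force: [-0.2, -0.4, -0.6]
finger_gap: 59.6
t 37.65 pos [527.4 359.1 207.4] rot [1.7996e+02 3.0000e-02 1.8890e+01] F [-0.2 -0.4 -0.6] gap 59.6
twist total rad 0.0068 rows 1 | slide total [0.0023 0.0014 0.1274] minrows 3 per row [0.0008 0.0005 0.0425]
```

```bash
python3 -m crank '{"slide":[[0.0015,0.001,0.04],[0,0,0.04],[0,0,0.04],[0,0,0],[0,0,0]],"twist":[0.005,0,0,0,0]}'
python3 go.py 530 358.5 27 18.5
python3 - <<'E'
from bench import viewer
from h import *
crop(viewer.snapshot("scene")["img"],340,80,120,120,5,"pics/c1.png")
crop(viewer.snapshot("top")["img"],95,200,130,110,5,"pics/c1t.png")
E
```

```text
time: 38.15
tool_pos: [528.5, 358.8, 88.2]
tcp_rot: [180.0, 0.1, 18.6]
ft_force: [1.2, 0.3, 0.4]
finger_gap: 59.8
t 38.15 pos [528.5 358.8  88.2] rot [1.7998e+02 8.0000e-02 1.8610e+01] F [1.2 0.3 0.4] gap 59.8
twist total rad 0.0019 rows 1 | slide total [0.0013 0.0007 0.0612] minrows 2 per row [0.0007 0.0004 0.0306]
```

View pics/c1.png

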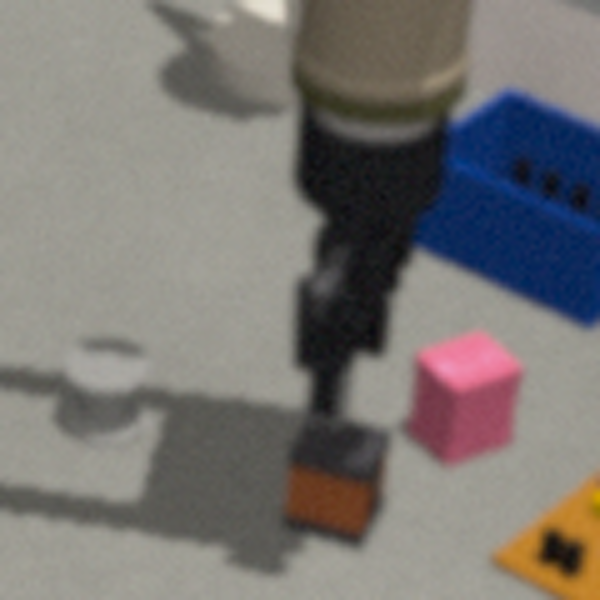

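View pics/c1t.png

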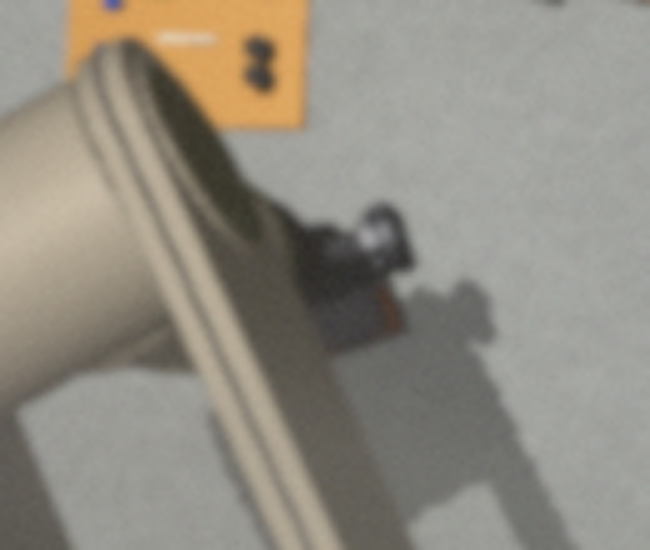

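Run:
```python
import pickle
from h import *
s=pickle.load(open("S2.pkl","rb"))["scene"]
j=np.array([np.cos(np.radians(-71.5)),np.sin(np.radians(-71.5)),0])
c=np.array([528.5,358.8,88.2])
for X in (c,c+37*j,c-37*j,[530,358.5,54]): print((proj(s,X)[0]-[340,80])*5)
```

```text
[344.04004011 386.12430063]
[320.88601083 424.32612417]
[366.4049466  349.20488439]
[340.57877938 438.68275244]
```

```bash
python3 -m crank '{"slide":[[0.0015,0.0018,0.02],[0,0,0.02],[0,0,0.015],[0,0,0.005],[0,0,0],[0,0,0]],"twist":[0,0,0,0,0,0]}'
python3 -m crank '{"slide":[[0,0,0],[0,0,0],[0,0,0],[0,0,0],[0,0,0],[0,0,0],[0,0,0],[0,0,0]],"twist":[0,0,0,0,0,0,0,0]}' 1 40
python3 -m crank '{"slide":[[0,0,-0.02],[0,0,-0.04],[0,0,-0.05],[0,0,-0.05],[0,0,-0.02],[0,0,0],[0,0,0]],"twist":[0,0,0,0,0,0,0]}'
python3 - <<'E'
from bench import viewer
from h import *
crop(viewer.snapshot("scene")["img"],330,30,140,150,4,"pics/c2.png")
E
python3 go.py 629.5 104 210 95.1
```

```text
time: 38.85
tool_pos: [531.1, 359.7, 29.2]
tcp_rot: [-180.0, -0.1, 18.7]
ft_force: [0.5, -0.4, 0.6]
finger_gap: 60.2
time: 39.65
tool_pos: [531.3, 359.9, 29.4]
tcp_rot: [-180.0, -0.1, 18.7]
ft_force: [-0.1, 0.9, 6.5]
finger_gap: 39.0
time: 40.35
tool_pos: [529.8, 358.9, 206.5]
tcp_rot: [180.0, 0.1, 18.7]
ft_force: [-0.4, -0.6, -3.2]
finger_gap: 39.3
t 40.4 pos [529.1 358.5 204.9] rot [179.95   0.23  18.72] F [ 0.   0.1 -4. ] gap 38.9
twist total rad -1.3331 rows 9 | slide total [-0.2624  0.0774 -0.0051] minrows 6 per row [-0.0437  0.0129 -0.0009]
```

View pics/c2.png

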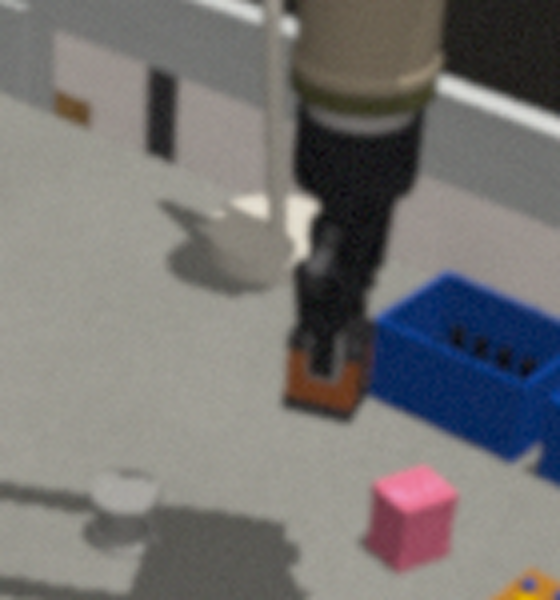

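The transformer is held upright and level with a 39 mm gap. I turn it and move to the pad.

```bash
python3 -m crank '{"slide":[[0,0,0],[0,0,0],[0,0,0],[0,0,0],[0,0,0],[0,0,0],[0,0,0],[0,0,0]],"twist":[-0.1481,-0.1481,-0.1481,-0.1481,-0.1481,-0.1481,-0.1481,-0.1481]}'
python3 -m crank '{"slide":[[0,0,0],[-0.0437,0.0129,0],[-0.0437,0.0129,0],[-0.0437,0.0129,0],[-0.0437,0.0129,0],[-0.0437,0.0129,0],[-0.0437,0.0129,0]],"twist":[-0.1481,0,0,0,0,0,0]}'
python3 -m crank '{"slide":[[0,0,0],[0,0,0],[0,0,0]],"twist":[0,0,0]}'
python3 go.py 629.5 104 90 95.1
```

```text
time: 41.2
tool_pos: [528.7, 358.2, 203.6]
tcp_rot: [-179.7, 0.2, 87.0]
ft_force: [-0.5, 0.4, -2.0]
finger_gap: 39.1
time: 41.9
tool_pos: [629.2, 102.9, 203.8]
tcp_rot: [-179.7, -0.0, 95.1]
ft_force: [0.9, -0.2, -3.0]
finger_gap: 39.1
time: 42.2
tool_pos: [629.3, 105.5, 205.4]
tcp_rot: [-179.8, -0.0, 95.1]
ft_force: [-0.6, 0.1, -3.2]
finger_gap: 39.0
t 42.2 pos [629.3 105.5 205.4] rot [-1.7978e+02 -3.0000e-02  9.5110e+01] F [-0.6  0.1 -3.2] gap 39.0
twist total rad 0.0001 rows 1 | slide total [-1.500e-03  1.000e-04  1.154e-01] minrows 3 per row [-0.0005  0.      0.0385]
```

```bash
python3 -m crank '{"slide":[[-0.001,0,0.04],[0,0,0.04],[0,0,0.03],[0,0,0.008],[0,0,0],[0,0,0]],"twist":[0,0,0,0,0,0]}'
python3 -m crank '{"slide":[[0,0,0.002],[0,0,0],[0,0,0]],"twist":[0,0,0]}'
python3 - <<'E'
from bench import viewer
from h import *
crop(viewer.snapshot("scene")["img"],310,150,130,120,5,"pics/c3.png")
E
```

```text
time: 42.8
tool_pos: [631.7, 104.7, 91.6]
tcp_rot: [179.9, -0.0, 95.1]
ft_force: [0.8, 0.4, -1.6]
finger_gap: 39.1
time: 43.1
tool_pos: [631.5, 103.9, 89.0]
tcp_rot: [179.9, 0.0, 95.1]
ft_force: [0.9, 0.4, -2.2]
finger_gap: 39.2
```

View pics/c3.png

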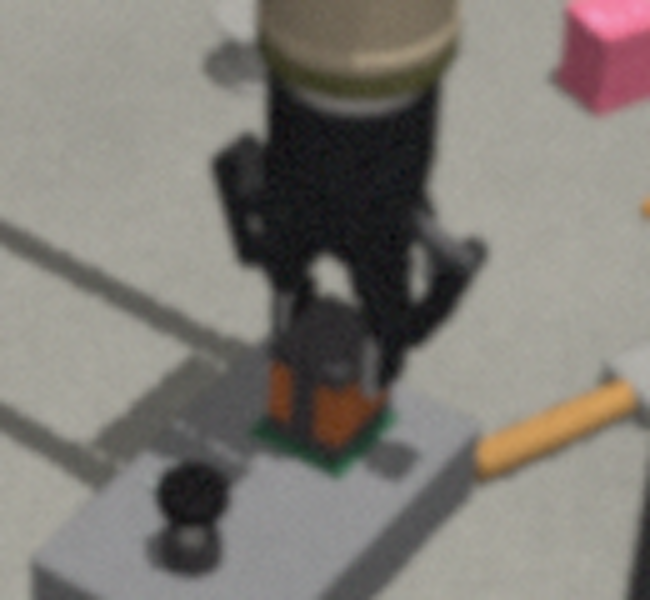

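It is centred over the pad. I lower it the last few millimetres until it touches.

```bash
python3 -m crank '{"slide":[[0,0,0.004],[0,0,0.002],[0,0,0],[0,0,0]],"twist":[0,0,0,0]}'
python3 -m crank '{"slide":[[0,0,0.0015],[0,0,0],[0,0,0]],"twist":[0,0,0]}'
python3 -m crank '{"slide":[[0,0,0.0015],[0,0,0],[0,0,0]],"twist":[0,0,0]}'
```

```text
time: 43.55
tool_pos: [630.5, 103.8, 81.5]
tcp_rot: [-180.0, -0.0, 95.1]
ft_force: [1.0, -0.1, -2.9]
finger_gap: 39.3
time: 43.85
tool_pos: [630.7, 103.9, 80.3]
tcp_rot: [-180.0, -0.0, 95.1]
ft_force: [0.4, -0.9, -1.9]
finger_gap: 39.0
time: 44.15
tool_pos: [631.1, 103.8, 79.4]
tcp_rot: [180.0, 0.0, 95.1]
ft_force: [-0.8, -0.4, 2.7]
finger_gap: 38.9
```

```bash
python3 -m crank '{"slide":[[0,0,0],[0,0,0],[0,0,0],[0,0,0],[0,0,0],[0,0,-0.02],[0,0,-0.04],[0,0,-0.04]],"twist":[0,0,0,0,0,0,0,0]}' 0
python3 -m crank '{"slide":[[0,0,0],[-0.036,0,0],[-0.036,0,0],[-0.035,0,0],[0,0,0.04],[0,0,0.03],[0,0,0],[0,0,0]],"twist":[0,0,0,0,0,0,0,0]}' 1 40
python3 go.py 641.5 -2.3 84 95
python3 - <<'E'
from bench import viewer
from h import *
crop(viewer.snapshot("scene")["img"],290,150,150,150,4,"pics/c4.png")
E
```

```text
time: 44.95
tool_pos: [629.7, 103.8, 178.7]
tcp_rot: [-179.8, 0.0, 95.1]
ft_force: [0.9, 0.7, 0.3]
finger_gap: 85.4
time: 45.75
tool_pos: [639.6, -2.6, 108.5]
tcp_rot: [-179.9, -0.0, 95.1]
ft_force: [-0.2, -0.7, 0.1]
finger_gap: -0.1
t 45.75 pos [639.6  -2.6 108.5] rot [-1.799e+02 -2.000e-02  9.510e+01] F [-0.2 -0.7  0.1] gap -0.1
twist total rad 0.0017 rows 1 | slide total [0.0001 0.0019 0.0245] minrows 1 per row [0.0001 0.0019 0.0245]
```

View pics/c4.png

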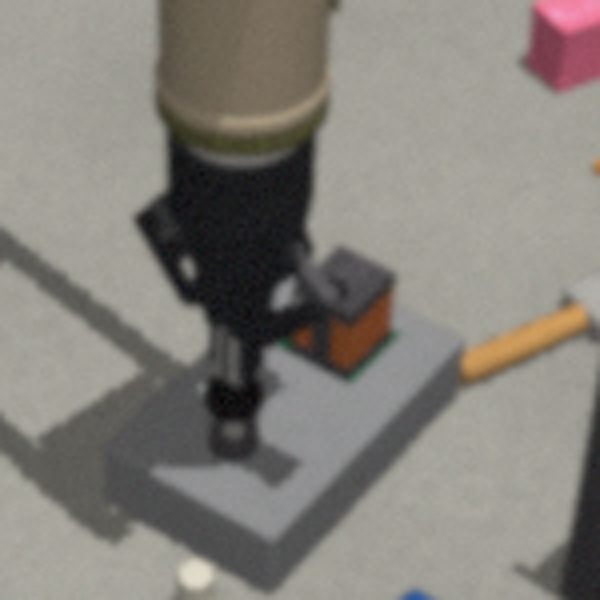

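The transformer stands on the pad at crop (345,310), and the plunger head is below the fingertips. I press.

```bash
python3 -m crank '{"slide":[[0,0.001,0.014],[0,0,0.006],[0,0,0.005],[0,0,0.001],[0,0,0.001],[0,0,0],[0,0,0]],"twist":[0,0,0,0,0,0,0]}'
python3 -m crank '{"slide":[[0,0,0.001],[0,0,0.001],[0,0,0],[0,0,0],[0,0,0],[0,0,0]],"twist":[0,0,0,0,0,0]}'
python3 -m crank '{"slide":[[0,0,0],[0,0,0],[0,0,0],[0,0,0]],"twist":[0,0,0,0]}'
```

```text
time: 46.5
tool_pos: [643.2, -2.5, 84.2]
tcp_rot: [179.7, 0.0, 95.1]
ft_force: [1.7, 1.0, 9.0]
finger_gap: -0.1
time: 47.1
tool_pos: [643.3, -2.5, 84.0]
tcp_rot: [179.7, 0.0, 95.1]
ft_force: [-5.7, 1.0, 19.9]
finger_gap: 0.1
time: 47.5
tool_pos: [643.4, -2.5, 84.0]
tcp_rot: [179.7, 0.0, 95.1]
ft_force: [-5.2, 0.3, 20.6]
finger_gap: 0.5
```

The plunger was held at its stop (84.0 mm, 20 N). I regrasp the transformer.

```bash
python3 -m crank '{"slide":[[0,0,-0.02],[0,0,-0.04],[0,0,-0.04],[0.036,0,0],[0.036,0,0],[0.035,0,0],[0,0,0],[0,0,0]],"twist":[0,0,0,0,0,0,0,0]}' 0
python3 -m crank '{"slide":[[0,0,0.04],[0,0,0.04],[0,0,0.018],[0,0,0],[0,0,0]],"twist":[0,0,0,0,0]}'
python3 go.py 631 104 79 95
```

```text
time: 48.3
tool_pos: [631.5, 104.8, 179.7]
tcp_rot: [-180.0, 0.0, 95.2]
ft_force: [-0.1, -0.7, -0.6]
finger_gap: 85.1
time: 48.8
tool_pos: [632.0, 103.0, 82.2]
tcp_rot: [-180.0, 0.0, 95.0]
ft_force: [-0.6, 0.3, 0.5]
finger_gap: 85.4
t 48.8 pos [632.  103.   82.2] rot [-1.7999e+02  1.0000e-02  9.5030e+01] F [-0.6  0.3  0.5] gap 85.4
twist total rad 0.0005 rows 1 | slide total [ 0.0011 -0.0009  0.0032] minrows 1 per row [ 0.0011 -0.0009  0.0032]
```

```bash
python3 -m crank '{"slide":[[0,0,0.001],[0,0,0],[0,0,0],[0,0,0],[0,0,0],[0,0,0],[0,0,0],[0,0,0]],"twist":[0,0,0,0,0,0,0,0]}' 1 40
python3 -m crank '{"slide":[[0,0,-0.02],[0,0,-0.04],[0,0,-0.04],[0,0,-0.03],[0,0,0],[0,0,0]],"twist":[0,0,0,0,0,0]}'
python3 go.py 511.6 -215.5 210 95.1
```

```text
time: 49.6
tool_pos: [632.6, 104.0, 82.3]
tcp_rot: [179.9, 0.0, 95.1]
ft_force: [-0.8, 0.2, 5.3]
finger_gap: 38.9
time: 50.2
tool_pos: [631.9, 104.0, 210.8]
tcp_rot: [180.0, 0.0, 95.1]
ft_force: [-1.1, -0.8, -3.8]
finger_gap: 39.1
t 50.2 pos [631.9 104.  210.8] rot [179.95   0.    95.09] F [-1.1 -0.8 -3.8] gap 39.1
twist total rad -0.0001 rows 1 | slide total [-0.3076 -0.1482  0.0008] minrows 7 per row [-0.0439 -0.0212  0.0001]
```

```bash
python3 -m crank '{"slide":[[-0.0439,-0.0212,0],[-0.0439,-0.0212,0],[-0.0439,-0.0212,0],[-0.0439,-0.0212,0],[-0.0439,-0.0212,0],[-0.0439,-0.0212,0],[-0.0439,-0.0212,0],[0,0,0]],"twist":[0,0,0,0,0,0,0,0]}'
python3 -m crank '{"slide":[[0,0,0],[0,0,0.04],[0,0,0.04],[0,0,0.04],[0,0,0.01],[0,0,0],[0,0,0]],"twist":[0,0,0,0,0,0,0]}'
python3 go.py 511.6 -216 38 95.1
python3 - <<'E'
from bench import viewer
from h import *
crop(viewer.snapshot("scene")["img"],160,210,150,130,5,"pics/c5.png")
E
```

```text
time: 51.0
tool_pos: [507.4, -220.0, 207.7]
tcp_rot: [-179.7, -0.0, 94.7]
ft_force: [0.5, 0.3, -2.3]
finger_gap: 39.0
time: 51.7
tool_pos: [512.3, -215.0, 82.3]
tcp_rot: [179.9, 0.0, 95.1]
ft_force: [0.8, 0.6, -2.1]
finger_gap: 39.2
t 51.7 pos [ 512.3 -215.    82.3] rot [1.7992e+02 4.0000e-02 9.5150e+01] F [ 0.8  0.6 -2.1] gap 39.2
twist total rad 0.0008 rows 1 | slide total [-0.0009 -0.0008  0.0443] minrows 1 per row [-0.0009 -0.0008  0.0443]
```

View pics/c5.png

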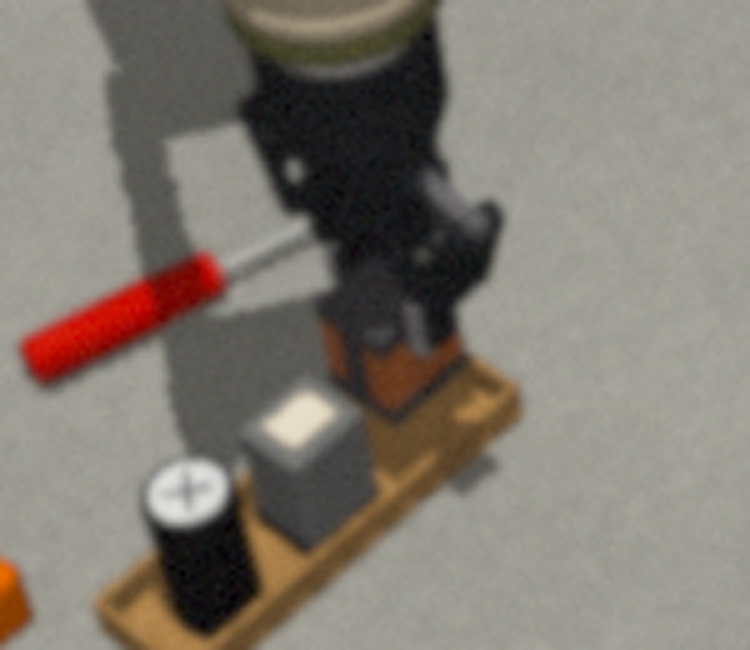

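```bash
python3 -m crank '{"slide":[[0,-0.0005,0.015],[0,0,0.015],[0,0,0.007],[0,0,0],[0,0,0]],"twist":[0,0,0,0,0]}'
python3 -m crank '{"slide":[[0,0,0.0015],[0,0,0],[0,0,0]],"twist":[0,0,0]}'
python3 -m crank '{"slide":[[0,0,0.0015],[0,0,0],[0,0,0]],"twist":[0,0,0]}'
```

```text
time: 52.25
tool_pos: [510.3, -215.2, 43.4]
tcp_rot: [-180.0, -0.0, 95.1]
ft_force: [0.5, 0.1, -2.2]
finger_gap: 39.1
time: 52.55
tool_pos: [510.9, -215.5, 42.7]
tcp_rot: [180.0, 0.0, 95.1]
ft_force: [-0.2, 0.8, -3.3]
finger_gap: 39.3
time: 52.85
tool_pos: [510.6, -215.3, 40.8]
tcp_rot: [-180.0, -0.0, 95.1]
ft_force: [-1.3, 0.4, -2.8]
finger_gap: 39.2
```

```bash
python3 -m crank '{"slide":[[0,0,0.002],[0,0,0],[0,0,0]],"twist":[0,0,0]}'
python3 -m crank '{"slide":[[0,0,0.0015],[0,0,0],[0,0,0]],"twist":[0,0,0]}'
python3 -m crank '{"slide":[[0,0,0.001],[0,0,0],[0,0,0]],"twist":[0,0,0]}'
```

```text
time: 53.15
tool_pos: [510.6, -215.3, 38.7]
tcp_rot: [-180.0, -0.0, 95.1]
ft_force: [0.5, -0.0, -2.5]
finger_gap: 39.5
time: 53.45
tool_pos: [510.6, -215.3, 37.2]
tcp_rot: [-180.0, -0.0, 95.1]
ft_force: [-0.1, -0.0, -2.7]
finger_gap: 39.2
time: 53.75
tool_pos: [510.7, -215.3, 36.3]
tcp_rot: [180.0, 0.0, 95.1]
ft_force: [0.2, 1.0, -2.5]
finger_gap: 39.3
```

```bash
python3 -m crank '{"slide":[[0,0,0.001],[0,0,0],[0,0,0]],"twist":[0,0,0]}'
python3 -m crank '{"slide":[[0,0,0.001],[0,0,0],[0,0,0]],"twist":[0,0,0]}'
```

```text
time: 54.05
tool_pos: [510.7, -215.4, 36.3]
tcp_rot: [180.0, 0.0, 95.1]
ft_force: [-4.8, 2.7, 7.6]
finger_gap: 39.4
time: 54.35
tool_pos: [510.8, -215.4, 36.3]
tcp_rot: [-180.0, 0.0, 95.1]
ft_force: [-8.7, 4.9, 16.6]
finger_gap: 38.9
```

On the tray floor. I release, lift, move away and check.

```bash
python3 -m crank '{"slide":[[0,0,-0.001],[0,0,0],[0,0,0],[0,0,0],[0,0,-0.03],[0,0,-0.05],[0,0,-0.05],[0,0,-0.04]],"twist":[0,0,0,0,0,0,0,0]}' 0
python3 -m crank '{"slide":[[0.048,0,0],[0.048,0,0],[0.048,0,0],[0.048,0,0],[0.048,0,0],[0.048,0,0],[0,0,0],[0,0,0]],"twist":[0,0,0,0,0,0,0,0]}'
python3 - <<'E'
from bench import viewer
from h import *
s=viewer.snapshot("scene")["img"];t=viewer.snapshot("top")["img"]
cv2.imwrite("pics/d_s.png",s[:,:,::-1])
crop(s,160,210,180,130,4,"pics/d1.png")
crop(t,230,160,250,140,3,"pics/d1t.png")
E
```

```text
time: 55.15
tool_pos: [511.1, -215.5, 208.3]
tcp_rot: [179.9, 0.1, 95.1]
ft_force: [0.6, -0.9, 0.6]
finger_gap: 85.5
time: 55.95
tool_pos: [484.9, 72.6, 205.2]
tcp_rot: [-180.0, 0.0, 95.3]
ft_force: [0.2, -0.5, -1.2]
finger_gap: 85.6
```

View pics/d1.png

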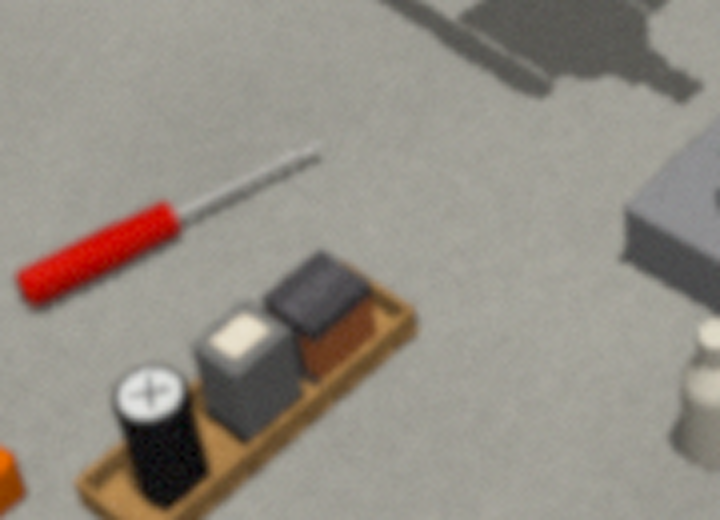

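View pics/d1t.png

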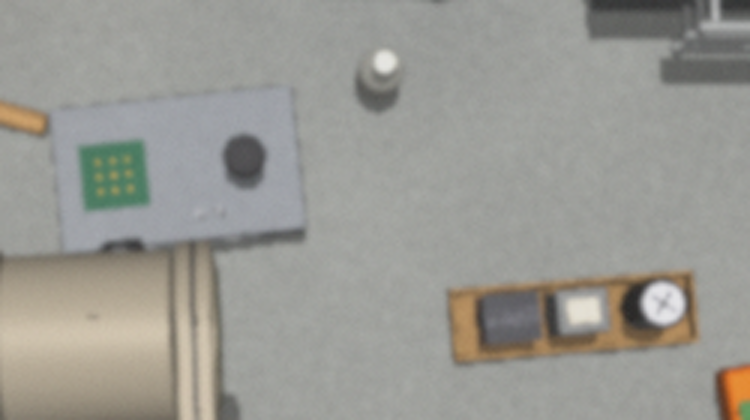

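View pics/d_s.png

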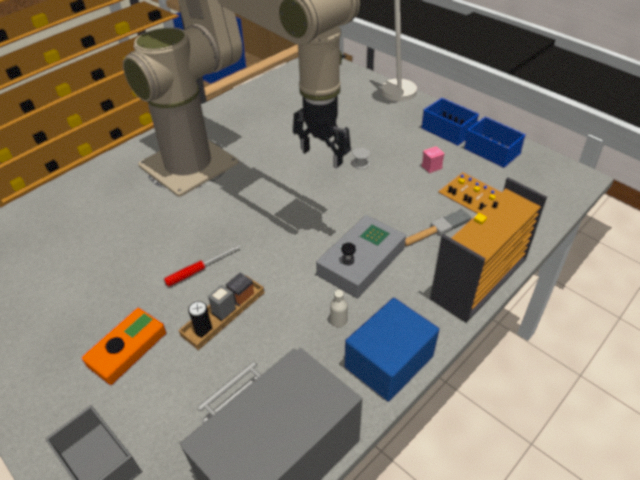

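The row stands upright: transformer, relay and capacitor at top-crop (510,318), (582,312) and (660,303). The plunger is up, the bottle is standing and the meter hasn't moved. I hand in.

```bash
python3 -c "
from bench import hand_in,status
print(hand_in()); print(status.sense()['time'])"
```

```text
the job is handed in; nothing more can be done
None
the job is handed in; nothing more can be done
```

I tested all three loose parts on the bench, tallest first: can capacitor, relay, then transformer. There was no film capacitor or choke, and I left the pink look-alike and the grey spool alone. Each part was stood on the test pad and the plunger was held at its stop, 84 mm, with 17–22 N for at least 0.4 s. The parts were then packed in one row in the tray. The job took about 56 s of the 210 s allowed.

- **Final pictures:** all three parts stand upright in the tray, the plunger looks up, the bottle is standing and the meter hasn't visibly moved. The gripper was open and clear of everything. I judged this by eye and took no measurements from these last pictures.
- **Knocked part:** the transformer was pushed about 30 mm during the run, so I measured its position again before picking it up.
- **Disagreement:** the two cameras differed by 3–6 mm on the tray and transformer positions, so I used values between the two. Grasps and placings went as expected.

Handing in gave no verdict, so I don't have the judged result.

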